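# Clip the terminal cover home and switch the feeder on

## Robot

A 7-joint arm with a two-finger parallel gripper is mounted at the origin on the work surface. World frame = base frame: x ahead of the robot, y to its left, z up, the work surface at z = 0. Lengths are in m, angles in rad, forces in N, time in s.
With the tool pointing down it reaches from about 0.425 to 0.925 m from the base axis. Payload 6.8 kg.
Tool frame: the origin (TCP) lies midway between the tips of the shut fingers; the grasp point (between the pads) lies 19 mm behind it; z points along the fingers, y is the line along which they close (so a half turn about z gives the same grasp; the last joint's range is limited). The gripper opens to 85 mm and grips with 20 to 120 N. Pads are 22 mm wide; open, the fingers measure 114 mm over their backs; the gripper's body (76 mm by 85 mm) begins 54 mm behind the grasp point. The pads swing forward as they close: fully open they stand 13 mm farther back than shut.
Start: joints at [1.068, 0.477, 0.022, 1.555, -0.011, 1.109, -0.083], TCP at [0.26, -0.623, 0.2] pointing down, gripper open.
Joint ranges: [-2.96, 2.96], [-0.34, 2.1], [-1.41, 1.46], [0.24, 2.44], [-1.37, 4.51], [0.17, 1.92], [-2.96, 2.96]. Speed limits (rad/s): [2.39, 2.39, 3.14, 3.14, 3.14, 3.14, 3.14].

## Interface

Orientations are given as a rotation vector (axis times angle).
In Python, from bench import get_obs, grab_frame, camera_params, r gives the robot as it stands.
- The arm moves only by the shell command python3 -m jog 'ROWS' [FORCE]. ROWS is JSON, a list of rows, each an object of numbers: "rx", "ry", "rz": the turn, a rotation vector about the world's x, y, z scaled (see below); "x", "y", "z": the shift along the world's x, y, z scaled (see below); "jaw": the opening, from -1 (shut) to 1 (fully open). In form: [{"rx": .., "ry": .., "rz": .., "x": .., "y": .., "z": .., "jaw": ..}, ...]. A call has 1 to 8 rows; each row shifts and turns the commanded pose from where the row before left it; what a row does not reach is not made up. The controller multiplies each number of a shift by 60 mm and each number of a turn by 10 degrees. A row lasts 1/8 s, in which the tool goes at most 62.5 mm and 10.7 degrees, less where a joint would pass 70% of its speed; a pose out of reach is approached as far as the arm can. A call with a number of a shift or a turn outside -1 to 1 is refused whole. A call with a gripper value outside its range is refused whole. The fingers move at their own pace and stop on an object; FORCE is the grip in N (left out, the last holds). Time passes only in rows, so rows that do not move let the fingers close. It gives the time, the measured TCP pose, the force, the opening and the grip force at its end, in the units of the state.
- get_obs(): the state, without advancing time (a new reading comes with each control period).
- grab_frame(name): name is "side" or "top" or "wrist"; returns the picture (384x512x3 uint8, red, green, blue); there is no depth.
- camera_params(name): a dict with "fx", "fy", "cx", "cy" (pixels), "R" (3x3) and "t" (3): a world point X has camera coordinates R X + t. Camera axes: x right, y down, z forward; pixel columns grow to the right and rows downward; lengths in m; the calibration is good to about 2 mm. A picture is of the moment at which its call begins: read the wrist's pose just before it. camera_params takes no time and is no camera call; for the wrist camera it gives the pose at the moment of the call.
- r.hand_in(): hands the job in; it is judged then, once.
The state is a dict: "clock": time; "joints": joint angles; "qvel": joint speeds; "tau": joint torques, N m; "tcp_pos": TCP position; "orientation": TCP orientation; "contact_force": force on the tool from outside, world axes, zero at the start; "moment": the same for the moment, N m; "grip_width": finger opening in m; "gripper_force": force on a finger pad.
Only numpy, scipy, OpenCV 4.12 (cv2) and the standard library are available. Lean on these libraries where they do the work, as an engineer would, in place of code of your own. Each camera call takes 0.05 s, during which the arm holds its last target. There are 200 camera calls.

## Task

Take the yellow cover off the sloping blue rack, set it over the open top of the grey terminal box with its two black clips along the box's long sides, and press it straight down until both clips have snapped under the rim and it sits fully home. Only when the cover is on, push the red-knobbed isolator lever all the way over to on, away from the robot. Leave the other things on the table where they are.

Things in the scene. Friction and masses are not known exactly. Their poses are not given: they have to be found in the camera images.
- cover_grip (a point): Centre of the grip rib of the loose yellow cover (about 0.17 kg). The rib stands upright on the middle of the cover's plate: 60 mm long (x), 18 mm thick (y), 46 mm tall. This point is half-way up it, 23 mm above the plate's top. z points out of the plate. On the sloping rack z leans 35 degrees from vertical towards the rack's front; pinch the rib across y, squarely to the plate
- cover_under (a point): Centre of the underside of the cover's plate (120 x 94 x 6 mm), 29 mm below cover_grip, same axes. Below the plate: black clip arms at y = +-42 mm (30 mm wide along x, 29 mm deep, hooks inwards) and two round locating bars across it at x = +-34 mm (6 mm deep) that drop inside the box's mouth. Alike when turned half round about z
- clip_a (a joint): sprung hinge of the clip arm on the cover's +y side, rad: 0 at rest, grows as the arm is spread outwards; about 0.2 while it rides over the rim, back near 0 once it has snapped
- clip_b (a joint): the same for the clip arm on the cover's -y side
- box_mouth (a point): Centre of the open top of the fixed grey terminal box, level with its white rim's top, 70 mm above the table; x along its long side, z up. Rim 104 (x) x 74 (y) mm outside, 84 x 54 inside, 8 thick, free beneath its outer edge. Fully home, the cover's plate lies flat and centred on it, x axes parallel either way round. Clips meet the rim with the plate 20 mm above it and snap at about 4 mm; this takes a push of 6 to 18 N, more off-centre
- rack_mid (a point): Middle of the sloping face of the fixed blue rack, 75 mm above the table; x to the rack's back, y along its width, z up. Rack 150 x 123 mm, about 115 mm tall, open in the middle with bars under the cover's two short edges, face sloping 35 degrees, higher at the back, with a lip 8 mm high at its low front edge that faces the robot
- power (a joint): isolator lever, rad: 0 (off) leaning 29 degrees towards the isolator's front (-x, robot side), 1.0 (on) leaning as far to its back; stays where left, light friction (under 1 N at the knob)
- power_tip (a point): Centre of the red ball (26 mm diameter) at the end of the lever, an 80 mm long rod, 10 mm thick, that turns about y through a point 67 mm above the table. Ball at off 38 mm in front of the hinge and 137 mm above the table, half-way 147 mm, at on 38 mm behind it and 137 mm again. Its axes turn with the lever
- isolator_top (a point): Centre of the top of the fixed grey isolator box (120 x 90 mm, 45 mm tall), straight below the lever's hinge; x to its back (the way the lever is pushed), z up. A black block 70 x 50 mm, 25 mm tall on it carries the lever
- wrench: bystander: steel spanner 180 mm long lying along its x; origin at its underside's centre
- brush: bystander: brush with wooden handle, 200 mm long lying along its x; origin at its underside's centre
- square: bystander: red magnetic welding square 100 x 100 x 16 mm; origin at its underside's centre
- pipe: bystander: upright brown pipe stub with flange, 76 mm diameter (flange 110), 108 mm tall; origin at its underside's centre
- spray: bystander: blue spray can 60 mm diameter, 120 mm tall; origin at its underside's centre
- vblock: bystander: steel V-block 60 x 50 x 36 mm; origin at its underside's centre
- jar: bystander: jar with steel cap 56 mm diameter, 70 mm tall; origin at its underside's centre
Not all that is in view belongs to the job. Leave any green or turquoise look-alike of the part that bears rack_mid alone.

How it is judged:
By the outcome, as a careful person would: the job done as asked, in the order asked, and still so for the second after the job is handed in, with the robot touching nothing.
It also fails if it takes over 58 s, if anything falls off the work surface, if the arm or the gripper's body presses on something with over 40 N, if the wrist force passes 120 N, or if a joint passes its speed limit or range.

## Working session

There is one attempt and no reset: what is moved stays moved. The work goes in short steps, Python scripts to look and compute and a shell command to move; the robot and the scene stay as the last step left them, time stands still between calls to the robot, and variables do not carry over. Pictures are saved under pics/ and viewed, at most 10 in all, crops included, and the job is handed in when it is done.

```bash
mkdir -p pics; ls
python3 - <<'E'
from bench import get_obs, grab_frame, camera_params, r
import cv2
for n in("side","top"):
    cv2.imwrite(f"pics/{n}0.png",cv2.resize(grab_frame(n)[:,:,::-1],(800,600),interpolation=cv2.INTER_CUBIC))
    print(n,camera_params(n))
print(get_obs())
E
```

```text
pics
side {'fx': 481.1847960966269, 'fy': 481.1847960966269, 'cx': 262.49928375558227, 'cy': 201.3360349979984, 'R': array([[-0.94534997, -0.3256391 , -0.01651076],
       [-0.24307054,  0.73759021, -0.62998206],
       [ 0.21732496, -0.59154024, -0.77643416]]), 't': array([0.49383392, 0.26431901, 1.51149118])}
top {'fx': 371.4229978782483, 'fy': 371.4229978782483, 'cx': 254.92725128579076, 'cy': 190.37989061422087, 'R': array([[-0.08252718, -0.99658803, -0.00125323],
       [-0.97417176,  0.08093599, -0.21080498],
       [ 0.21018715, -0.01617628, -0.97752733]]), 't': array([-0.03214573,  0.56834376,  1.14281951])}
{'clock': 0.1, 'joints': array([ 1.06788483,  0.47769404,  0.02237144,  1.55634886, -0.01146133,
        1.10929275, -0.08309921]), 'qvel': array([-7.44123758e-04, -4.37452434e-03,  2.71166577e-04, -1.78190149e-03,
        4.27408566e-04, -3.57921828e-04, -4.89942217e-05]), 'tau': array([ 4.01970494e-03, -5.97762394e+01,  1.61338180e+00, -2.81957370e+01,
        1.27904001e-02,  4.98540496e-03,  1.98874363e-05]), 'tcp_pos': array([ 0.2593639 , -0.62255481,  0.19874081]), 'orientation': array([-3.07906184e+00, -6.15865040e-01,  7.47300564e-04]), 'contact_force': array([0.22463821, 0.07787274, 0.49634965]), 'moment': array([0.00221841, 0.02518199, 0.02551246]), 'gripper_force': 0.0, 'grip_width': 0.08546149087872759}
```

View pics/side0.png

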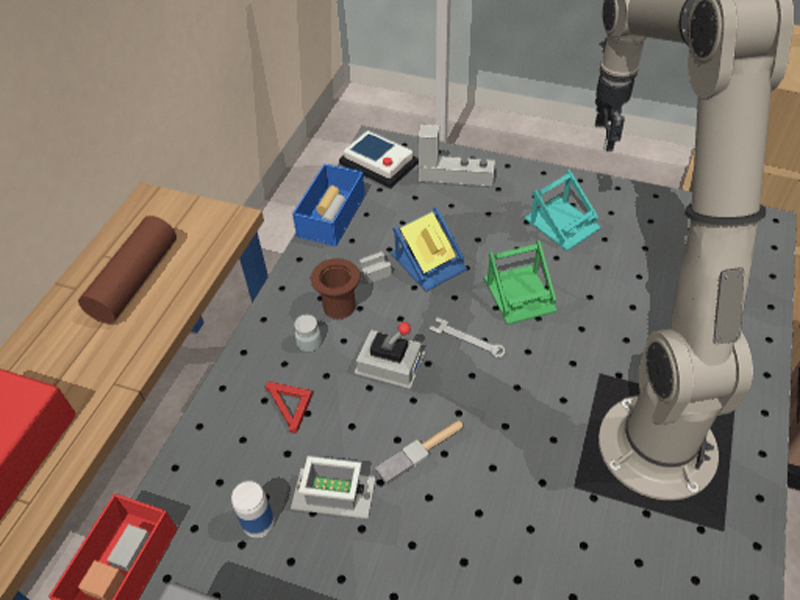

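View pics/top0.png

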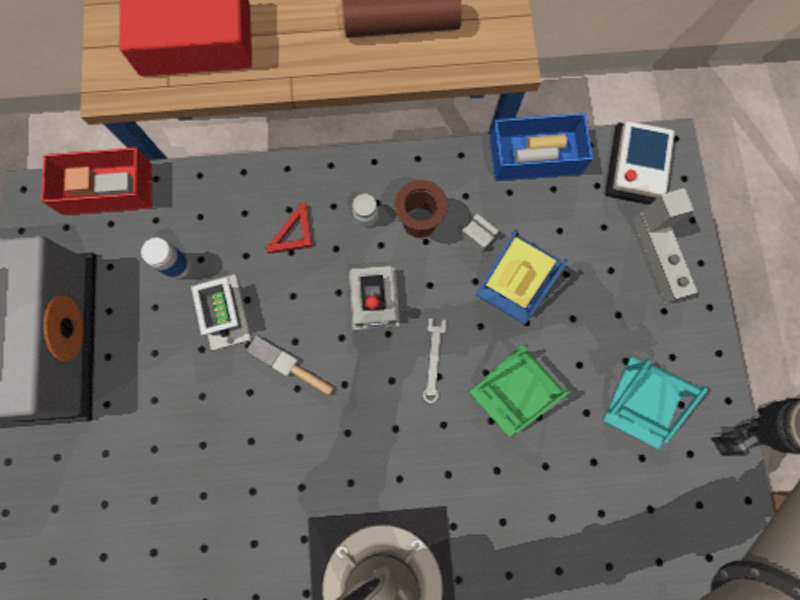

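The pictures show these candidates for the rack (800x600 top view):
- Blue sloping rack with the yellow plate at (520,275).
- Green look-alike at (520,390).
- Turquoise look-alike at (655,400).
- Blue bin at (540,145), not sloping.

I choose the blue rack, at (428,248) in the side view. The box is at (218,308) in the top view and the isolator at (374,297). Next I'll look at these close up.

```bash
cat > h.py <<'E'
from bench import get_obs, grab_frame, camera_params, r
import cv2, numpy as np
from scipy.optimize import least_squares
from scipy.spatial.transform import Rotation as Ro
def proj(c,X):
    Y=np.atleast_2d(X)@c["R"].T+c["t"]
    return np.c_[c["fx"]*Y[:,0]/Y[:,2]+c["cx"],c["fy"]*Y[:,1]/Y[:,2]+c["cy"]]
def atz(c,u,v,z):
    d=c["R"].T@np.array([(u-c["cx"])/c["fx"],(v-c["cy"])/c["fy"],1]); o=-c["R"].T@c["t"]
    return o+d*(z-o[2])/d[2]
E
python3 - <<'E'
from h import *
ims={n:grab_frame(n)[:,:,::-1] for n in("side","top")}
def crop(n,u,v,w=66,h=75,s=4): return cv2.resize(ims[n][v:v+h,u:u+w],None,fx=s,fy=s,interpolation=cv2.INTER_CUBIC)
P=lambda l:np.hstack([crop(*a) for a in l])
cv2.imwrite("pics/m.png",np.vstack([P([("top",300,140),("top",112,165),("top",208,155)]),P([("side",242,122),("side",184,272),("side",222,190)])]))
E
```

```text
(no output)
```

View pics/m.png

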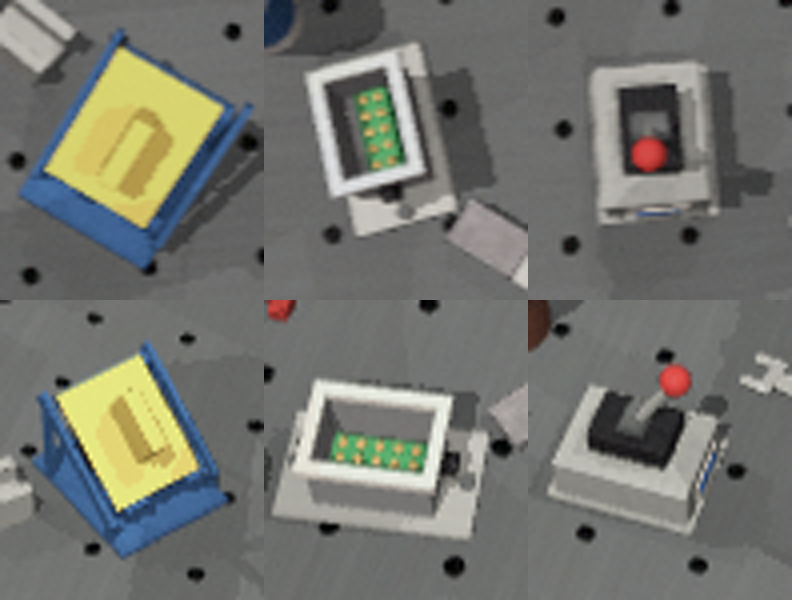

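The panels show:
- **Cover:** it is on the blue rack, with its rib running up the slope. Plate corners in the top panel are (118,47), (224,107), (153,228) and (45,170).
- **Box:** rim corners in the top panel are (306,73), (397,52), (425,175) and (333,195).
- **Lever:** the ball is at (649,155) in the top panel and (676,381) in the side panel. The lever leans towards the robot.

```bash
cat >> h.py <<'E'
def px(a,pan,cr): return (np.array(a,float)-pan+0.0)/4+np.array(cr)-0.375
S,T=camera_params("side"),camera_params("top")
def cov(p):  # x,y,z of plate-top centre, yaw of upslope dir
    R=Ro.from_euler("z",p[3]).as_matrix()@Ro.from_euler("y",-np.deg2rad(35)).as_matrix()
    return R,np.array(p[:3])
E
python3 - <<'E'
from h import *
tc=px([(118,47),(224,107),(153,228),(45,170)],(0,0),(300,140)); sc=px([(57,398),(143,355),(198,477),(118,512)],(0,300),(242,122))
loc=np.array([(60,47,0),(60,-47,0),(-60,-47,0),(-60,47,0)])/1e3
def f(p):
    R,t=cov(p);X=loc@R.T+t
    return np.r_[(proj(T,X)-tc).ravel(),(proj(S,X)-sc).ravel()]
s=least_squares(f,[.72,-.3,.1,-.5]);R,t=cov(s.x);print("plate top",s.x,np.round(s.fun,1));print("grip",t+R@[0,0,.023],"z",R[:,2],"yawdeg",np.rad2deg(s.x[3]))
tb=px([(306,73),(397,52),(425,175),(333,195)],(264,0),(112,165)); sb=px([(293,472),(312,382),(453,395),(438,481)],(264,300),(184,272))
lb=np.array([(52,37,0),(52,-37,0),(-52,-37,0),(-52,37,0)])/1e3
def g(p):
    X=lb@Ro.from_euler("z",p[3]).as_matrix().T+np.r_[p[:2],.07]*1
    return np.r_[(proj(T,X)-tb).ravel(),(proj(S,X)-sb).ravel()]
s=least_squares(g,[.7,.3,.07,.2]);print("box",s.x,np.rad2deg(s.x[3]),np.round(s.fun,1))
a=px((649,155),(528,0),(208,155));b=px((676,381),(528,300),(222,190))
s=least_squares(lambda X:np.r_[(proj(T,X)-a).ravel(),(proj(S,X)-b).ravel()],[.6,0,.13]);print("ball",s.x,s.fun)
for q in [(590,68),(707,65),(718,212),(598,222)]:
    print(atz(T,*px(q,(528,0),(208,155)),.045))
o=get_obs();print(Ro.from_rotvec(o["orientation"]).as_matrix())
c=camera_params("wrist");Rt=Ro.from_rotvec(o["orientation"]).as_matrix();print("wristcam in tool",Rt.T@(-c["R"].T@c["t"]-o["tcp_pos"]),c["R"]@Rt)
E
```

```text
plate top [ 0.59308306 -0.3363185   0.06814191 -0.63200114] [ 0.8  0.4  0.3  0.2 -1.6  0.2  0.6  0.2 -0.4  0.2 -1.1  0.6  0.4 -1.7
 -0.1  0.4]
grip [ 0.58243893 -0.32852503  0.08698241] z [-0.46278839  0.33884634  0.81915204] yawdeg -36.21099824182419
box [ 0.57656996  0.29975815 -0.71033802  0.20975084] 12.01783807357851 [-0.1  0.7 -0.5 -0.5 -0.  -0.9  0.3  0.7  0.1 -0.4  0.7 -0.7 -0.1 -0.4
 -0.6  1.2]
ball [ 0.54211552 -0.02561441  0.13718469] [ 0.01033933  0.05999885 -0.06135858 -0.01940914]
[0.63929571 0.02067066 0.045     ]
[ 0.6338176  -0.07629505  0.045     ]
[ 0.50989125 -0.07518127  0.045     ]
[0.50975699 0.02254179 0.045     ]
[[ 9.23072943e-01  3.84624588e-01 -5.17631226e-04]
 [ 3.84624929e-01 -9.23072341e-01  1.05663731e-03]
 [-7.14023798e-05 -1.17444718e-03 -9.99999308e-01]]
wristcam in tool [ 0.07238646 -0.00019223 -0.17484504] [[ 7.65766884e-04  9.99999396e-01 -7.87989136e-04]
 [-9.59807629e-01  5.13833557e-04 -2.80658247e-01]
 [-2.80657673e-01  9.71236776e-04  9.59807443e-01]]
```

```bash
cat >> h.py <<'E'
def go(pos,R):
    o=get_obs();C=Ro.from_rotvec(o["orientation"]).as_matrix()
    w=np.rad2deg(Ro.from_matrix(R@C.T).as_rotvec())/10; d=(np.array(pos)-o["tcp_pos"])/.06
    print("units turn",np.round(w,3),"shift",np.round(d,3),"rows>=",max(np.linalg.norm(w),np.linalg.norm(d)),"F",np.round(o["contact_force"],1),"clk",o["clock"])
def tool(yaw,tilt=0): # tool x along heading yaw, tool z down & forwards by tilt
    return Ro.from_euler("z",yaw,True).as_matrix()@Ro.from_euler("y",-tilt,True).as_matrix()@np.diag([1,-1,-1.])
E
python3 - <<'E'
from h import *
R=tool(-36.2,35);print(R)
go(np.array([.582,-.329,.087])+.12*-R[:,2],R)
E
```

```text
[[ 0.66102319 -0.59060567  0.46285342]
 [-0.48379584 -0.80696031 -0.33875749]
 [ 0.57357644  0.         -0.81915204]]
units turn [-0.439 -3.628 -5.693] shift [ 4.45   5.573 -0.228] rows>= 7.134946735911964 F [-0.1  0.2 -0.3] clk 0.2
```

```bash
python3 -m jog '[{"x":0.5,"y":0.5,"z":0.5,"ry":-0.4,"rz":-0.7,"jaw":1},{"x":0.55,"y":0.7,"z":0.4,"ry":-0.45,"rz":-0.7},{"x":0.55,"y":0.7,"ry":-0.45,"rz":-0.7,"rx":-0.1},{"x":0.55,"y":0.7,"ry":-0.45,"rz":-0.7,"rx":-0.1},{"x":0.55,"y":0.7,"ry":-0.45,"rz":-0.7},{"x":0.55,"y":0.7,"z":-0.2,"ry":-0.45,"rz":-0.7,"rx":-0.1},{"x":0.55,"y":0.7,"z":-0.3,"ry":-0.45,"rz":-0.7,"rx":-0.1},{"x":0.55,"y":0.7,"z":-0.4,"ry":-0.45,"rz":-0.7}]'
python3 - <<'E'
from h import *
R=tool(-36.2,35)
go(np.array([.582,-.329,.087])+.12*-R[:,2],R)
E
```

```text
units turn [-0.439 -3.628 -5.693] shift [ 4.45   5.573 -0.228] rows>= 7.134946735911964 F [-0.1  0.2 -0.3] clk 0.2validation failed for argument at $[0]...
```

```bash
python3 -m jog '[{"rx":0,"ry":-0.4,"rz":-0.7,"x":0.5,"y":0.5,"z":0.5,"jaw":1},{"rx":0,"ry":-0.45,"rz":-0.7,"x":0.55,"y":0.7,"z":0.4,"jaw":1},{"rx":-0.1,"ry":-0.45,"rz":-0.7,"x":0.55,"y":0.7,"z":0,"jaw":1},{"rx":-0.1,"ry":-0.45,"rz":-0.7,"x":0.55,"y":0.7,"z":0,"jaw":1},{"rx":0,"ry":-0.45,"rz":-0.7,"x":0.55,"y":0.7,"z":0,"jaw":1},{"rx":-0.1,"ry":-0.45,"rz":-0.7,"x":0.55,"y":0.7,"z":-0.2,"jaw":1},{"rx":-0.1,"ry":-0.45,"rz":-0.7,"x":0.55,"y":0.7,"z":-0.3,"jaw":1},{"rx":0,"ry":-0.45,"rz":-0.7,"x":0.55,"y":0.7,"z":-0.4,"jaw":1}]'
python3 - <<'E'
from h import *
R=tool(-36.2,35)
go(np.array([.582,-.329,.087])+.12*-R[:,2],R)
E
```

```text
clock: 1.2
tcp_pos: [0.484, -0.3465, 0.2176]
orientation: [2.788, -0.698, 0.719]
contact_force: [-0.5, -1.8, -0.2]
grip_width: 0.0855
gripper_force: 0.0
units turn [-0.022 -0.611 -0.712] shift [ 0.708  0.969 -0.538] rows>= 1.315104570655047 F [-0.5 -1.8 -0.2] clk 1.2
```

```bash
python3 -m jog '[{"rx":0,"ry":-0.3,"rz":-0.35,"x":0.35,"y":0.5,"z":-0.2,"jaw":1},{"rx":0,"ry":-0.3,"rz":-0.35,"x":0.35,"y":0.45,"z":-0.3,"jaw":1},{"rx":0,"ry":0,"rz":0,"x":0,"y":0,"z":0,"jaw":1},{"rx":0,"ry":0,"rz":0,"x":0,"y":0,"z":0,"jaw":1}]'
python3 - <<'E'
from h import *
R=tool(-36.2,35)
go(np.array([.582,-.329,.087])+.12*-R[:,2],R)
c=camera_params("wrist");np.savez("w1.npz",**c)
im=grab_frame("wrist");cv2.imwrite("pics/w1r.png",im[:,:,::-1]);cv2.imwrite("pics/w1.png",cv2.resize(im[:,:,::-1],(800,600),interpolation=cv2.INTER_CUBIC))
E
```

```text
clock: 1.7
tcp_pos: [0.5086, -0.3158, 0.1987]
orientation: [2.721, -0.817, 0.788]
contact_force: [0.0, 0.5, 0.4]
grip_width: 0.0854
gripper_force: 0.0
units turn [ 0.017 -0.279 -0.223] shift [ 0.297  0.458 -0.223] rows>= 0.5896680474142753 F [0.  0.5 0.4] clk 1.7
```

View pics/w1.png

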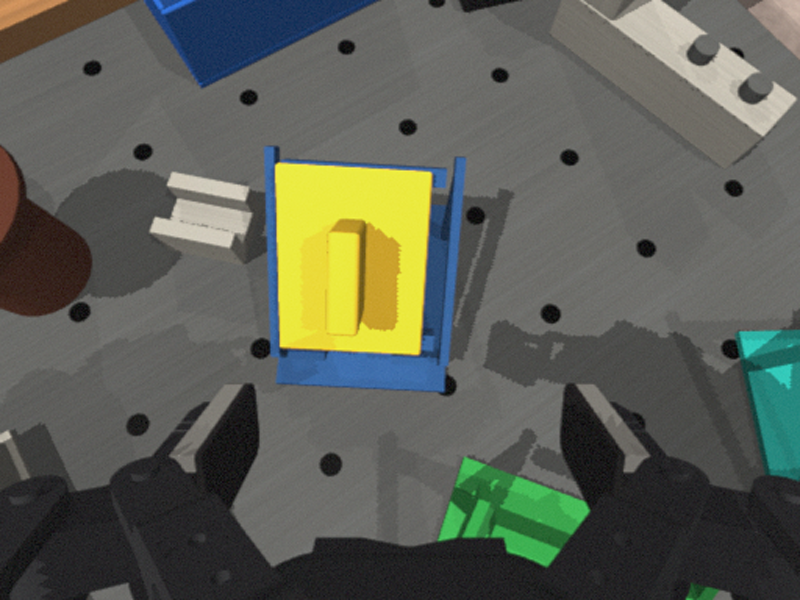

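The wrist view shows the plate corners at (276,164), (433,172), (420,354) and (279,348). The rib runs up the slope and is clear of other things.

```bash
cat > fit.py <<'E'
from h import *
W=dict(np.load("w1.npz"))
wc=(np.array([(276,164),(433,172),(420,354),(279,348)])+.5)/1.5625-.5
tc=px([(118,47),(224,107),(153,228),(45,170)],(0,0),(300,140)); sc=px([(57,398),(143,355),(198,477),(118,512)],(0,300),(242,122))
loc=np.array([(60,47,0),(60,-47,0),(-60,-47,0),(-60,47,0)])/1e3
for k in (0,.4):
    def f(p):
        R,t=cov(p);X=loc@R.T+t
        return np.r_[(proj(W,X)-wc).ravel(),k*(proj(T,X)-tc).ravel(),k*(proj(S,X)-sc).ravel()]
    s=least_squares(f,[.59,-.336,.07,-.63]);R,t=cov(s.x);print(s.x,np.rad2deg(s.x[3]),np.round(s.fun,1),"grip",t+R@[0,0,.023])
# rib top corners check
X=np.array([(30,9,46),(30,-9,46),(-30,-9,46),(-30,9,46)])/1e3@R.T+t;print((proj(W,X)+.5)*1.5625-.5)
G=tool(np.rad2deg(s.x[3]),35); g=t+R@[0,0,.023]
go(g-.10*G[:,2],G)
E
python3 fit.py
```

```text
[ 0.59296833 -0.33207875  0.07684768 -0.6388084 ] -36.60102519774687 [-0.3 -0.5 -0.3  0.2 -0.   0.5  0.7 -0.3  0.  -0.  -0.  -0.  -0.  -0.
 -0.  -0.  -0.  -0.  -0.  -0.   0.  -0.  -0.  -0. ] grip [ 0.5823775  -0.32421301  0.09568818]
[ 0.5929651  -0.33211101  0.07670339 -0.63857136] -36.587444042495335 [-0.3 -0.4 -0.3  0.3  0.   0.5  0.8 -0.3  0.1 -0.1 -0.1 -0.1 -1.  -0.1
 -0.1 -0.1 -0.3 -0.3 -0.5 -0.1  0.1 -1.  -0.2 -0.2] grip [ 0.5823724  -0.32424778  0.09554389]
[[327.08591869 231.41272966]
 [360.91972365 233.29494901]
 [358.16748223 337.30907198]
 [326.52590005 335.64977687]]
units turn [ 0.016 -0.275 -0.255] shift [ 0.462  0.438 -0.358] rows>= 0.7303993390746837 F [ 0.4 -0.4  0.8] clk 1.75
```

```bash
python3 -m jog '[{"rx":0,"ry":-0.15,"rz":-0.13,"x":0.23,"y":0.22,"z":-0.18,"jaw":1},{"rx":0,"ry":-0.13,"rz":-0.13,"x":0.23,"y":0.22,"z":-0.18,"jaw":1},{"rx":0,"ry":0,"rz":0,"x":0,"y":0,"z":0,"jaw":1},{"rx":0,"ry":0,"rz":0,"x":0,"y":0,"z":0,"jaw":1}]'
cat >> fit.py <<'E'
go(g+.015*G[:,2],G)
E
python3 fit.py | tail -2
```

```text
clock: 2.25
tcp_pos: [0.536, -0.2902, 0.1774]
orientation: [2.682, -0.887, 0.848]
contact_force: [0.4, -1.0, -0.2]
grip_width: 0.0856
gripper_force: 0.0
units turn [0.018 0.002 0.007] shift [0.006 0.003 0.001] rows>= 0.019693302509766274 F [ 0.4 -1.  -0.2] clk 2.25
units turn [0.018 0.002 0.007] shift [ 0.889 -0.653 -1.569] rows>= 1.917490378984861 F [ 0.4 -1.  -0.2] clk 2.25
```

```bash
python3 -m jog '[{"rx":0,"ry":0,"rz":0,"x":0.225,"y":-0.165,"z":-0.39,"jaw":1},{"rx":0,"ry":0,"rz":0,"x":0.22,"y":-0.16,"z":-0.39,"jaw":1},{"rx":0,"ry":0,"rz":0,"x":0.22,"y":-0.165,"z":-0.39,"jaw":1},{"rx":0.02,"ry":0,"rz":0,"x":0.22,"y":-0.16,"z":-0.39,"jaw":1},{"rx":0,"ry":0,"rz":0,"x":0,"y":0,"z":0,"jaw":1}]'; python3 fit.py | tail -1
```

```text
clock: 2.88
tcp_pos: [0.5939, -0.3338, 0.1023]
orientation: [2.706, -0.897, 0.794]
contact_force: [-0.1, 0.4, 0.5]
grip_width: 0.0852
gripper_force: 0.0
units turn [-0.112 -0.193  0.015] shift [-0.078  0.074 -0.318] rows>= 0.3351326196445321 F [-0.1  0.4  0.5] clk 2.875
```

```bash
python3 -c "
from h import *
print(np.round(get_obs()['joints'],3),np.round(get_obs()['qvel'],3))"; python3 fit.py | tail -1
```

```text
[ 0.296  0.396  0.043  2.123  1.123  0.17  -2.954] [-0.037 -0.039  0.019  0.039  0.005  0.    -0.018]
units turn [-0.112 -0.193  0.015] shift [-0.078  0.074 -0.318] rows>= 0.3351326196445321 F [-0.1  0.4  0.5] clk 2.875
```

J6 sits at its lower stop and J7 near its limit. I'll back off, turn the tool half round about its own axis (the same grasp) and approach again.

```bash
python3 -m jog '[{"rx":0,"ry":0,"rz":0,"x":-0.23,"y":0.17,"z":0.41,"jaw":1},{"rx":0,"ry":0,"rz":0,"x":-0.23,"y":0.17,"z":0.41,"jaw":1},{"rx":0,"ry":0,"rz":0,"x":-0.23,"y":0.17,"z":0.41,"jaw":1},{"rx":-0.4,"ry":0.3,"rz":0.7,"x":-0.1,"y":0.1,"z":0.2,"jaw":1},{"rx":-0.46,"ry":0.34,"rz":0.82,"x":0,"y":0,"z":0,"jaw":1},{"rx":-0.46,"ry":0.34,"rz":0.82,"x":0,"y":0,"z":0,"jaw":1},{"rx":-0.46,"ry":0.34,"rz":0.82,"x":0,"y":0,"z":0,"jaw":1},{"rx":-0.46,"ry":0.34,"rz":0.82,"x":0,"y":0,"z":0,"jaw":1}]'
python3 -m jog '[{"rx":-0.46,"ry":0.34,"rz":0.82,"x":0,"y":0,"z":0,"jaw":1},{"rx":-0.46,"ry":0.34,"rz":0.82,"x":0,"y":0,"z":0,"jaw":1},{"rx":-0.46,"ry":0.34,"rz":0.82,"x":0,"y":0,"z":0,"jaw":1},{"rx":-0.46,"ry":0.34,"rz":0.82,"x":0,"y":0,"z":0,"jaw":1},{"rx":-0.46,"ry":0.34,"rz":0.82,"x":0,"y":0,"z":0,"jaw":1},{"rx":-0.46,"ry":0.34,"rz":0.82,"x":0,"y":0,"z":0,"jaw":1},{"rx":-0.46,"ry":0.34,"rz":0.82,"x":0,"y":0,"z":0,"jaw":1},{"rx":-0.46,"ry":0.34,"rz":0.82,"x":0,"y":0,"z":0,"jaw":1}]'
cat >> h.py <<'E'
g=np.array([.5824,-.3242,.0955]); YAW=-36.6
n=tool(YAW,35)[:,2]*-1
def grasp(h,tilt):
    print(np.round(get_obs()["joints"],3)); go(g+h*n,tool(YAW,tilt)@np.diag([-1,-1,1]))
E
python3 -c "
from h import *
grasp(.1,35);grasp(.1,30)"
```

```text
clock: 3.88
tcp_pos: [0.546, -0.2951, 0.1894]
orientation: [2.648, 0.276, 0.564]
contact_force: [0.8, -0.1, -0.1]
grip_width: 0.0856
gripper_force: 0.0
clock: 4.88
tcp_pos: [0.5459, -0.2952, 0.1893]
orientation: [1.74, 1.802, 0.071]
contact_force: [0.4, 0.1, -0.2]
grip_width: 0.085
gripper_force: 0.0
[ 0.63   0.184 -0.417  2.209  1.124  0.368 -0.717]
units turn [-2.174  1.876  4.212] shift [-0.159  0.086 -0.198] rows>= 5.097662485880152 F [ 0.4  0.1 -0.2] clk 4.875
[ 0.63   0.184 -0.417  2.209  1.124  0.368 -0.717]
units turn [-1.747  2.141  4.335] shift [-0.159  0.086 -0.198] rows>= 5.140982164634309 F [ 0.4  0.1 -0.2] clk 4.875
```

```bash
python3 -m jog '[{"rx":-0.4,"ry":0.34,"rz":0.77,"x":-0.03,"y":0.02,"z":-0.04,"jaw":1},{"rx":-0.4,"ry":0.34,"rz":0.77,"x":-0.03,"y":0.02,"z":-0.04,"jaw":1},{"rx":-0.4,"ry":0.34,"rz":0.77,"x":-0.03,"y":0.02,"z":-0.04,"jaw":1},{"rx":-0.4,"ry":0.34,"rz":0.77,"x":-0.03,"y":0.02,"z":-0.04,"jaw":1},{"rx":-0.4,"ry":0.34,"rz":0.77,"x":-0.03,"y":0,"z":-0.04,"jaw":1},{"rx":-0.17,"ry":0.17,"rz":0.36,"x":0,"y":0,"z":0,"jaw":1},{"rx":0,"ry":0,"rz":0,"x":0,"y":0,"z":0,"jaw":1}]'
python3 -c "
from h import *
grasp(.1,35);grasp(-.015,32)"
```

```text
clock: 5.75
tcp_pos: [0.5372, -0.2905, 0.1772]
orientation: [0.81, 2.418, -0.248]
contact_force: [0.6, 0.1, 0.8]
grip_width: 0.0851
gripper_force: 0.0
[ 0.732  0.197 -0.502  2.219  1.093  0.344  0.214]
units turn [-0.027  0.015  0.035] shift [-0.014  0.008  0.003] rows>= 0.04627619826877213 F [0.6 0.1 0.8] clk 5.75
[ 0.732  0.197 -0.502  2.219  1.093  0.344  0.214]
units turn [0.153 0.255 0.035] shift [ 0.868 -0.647 -1.567] rows>= 1.904959057625157 F [0.6 0.1 0.8] clk 5.75
```

```bash
python3 -m jog '[{"rx":0,"ry":0,"rz":0.03,"x":0.22,"y":-0.16,"z":-0.39,"jaw":1},{"rx":0,"ry":0,"rz":0,"x":0.22,"y":-0.16,"z":-0.39,"jaw":1},{"rx":0,"ry":0,"rz":0,"x":0,"y":0,"z":0,"jaw":1}]'
python3 -c "
from h import *
grasp(-.015,35)"
```

```text
clock: 6.12
tcp_pos: [0.5637, -0.3091, 0.1283]
orientation: [0.804, 2.423, -0.244]
contact_force: [-0.3, -0.6, 0.7]
grip_width: 0.0851
gripper_force: 0.0
[ 0.659  0.326 -0.414  2.193  1.406  0.318 -0.068]
units turn [-0.039  0.001  0.003] shift [ 0.427 -0.337 -0.751] rows>= 0.9275303881205971 F [-0.3 -0.6  0.7] clk 6.125
```

```bash
python3 -m jog '[{"rx":-0.02,"ry":0,"rz":0,"x":0.15,"y":-0.12,"z":-0.25,"jaw":1},{"rx":-0.02,"ry":0,"rz":0,"x":0.14,"y":-0.11,"z":-0.25,"jaw":1},{"rx":0,"ry":0,"rz":0,"x":0.14,"y":-0.11,"z":-0.25,"jaw":1},{"rx":0,"ry":0,"rz":0,"x":0,"y":0,"z":0,"jaw":1}]'
python3 -c "
from h import *
grasp(-.015,35)"
```

```text
clock: 6.62
tcp_pos: [0.5898, -0.3294, 0.0847]
orientation: [0.8, 2.419, -0.253]
contact_force: [0.5, 0.1, 0.5]
grip_width: 0.085
gripper_force: 0.0
[ 0.65   0.449 -0.395  2.151  1.68   0.338 -0.306]
units turn [0.005 0.009 0.   ] shift [-0.007  0.001 -0.025] rows>= 0.02592490285034074 F [0.5 0.1 0.5] clk 6.625
```

```bash
python3 -m jog '[{"rx":0,"ry":0,"rz":0,"x":0,"y":0,"z":-0.02,"jaw":-1},{"rx":0,"ry":0,"rz":0,"x":0,"y":0,"z":0,"jaw":-1},{"rx":0,"ry":0,"rz":0,"x":0,"y":0,"z":0,"jaw":-1},{"rx":0,"ry":0,"rz":0,"x":0,"y":0,"z":0,"jaw":-1},{"rx":0,"ry":0,"rz":0,"x":0,"y":0,"z":0,"jaw":-1},{"rx":0,"ry":0,"rz":0,"x":0,"y":0,"z":0,"jaw":-1}]' 100
```

```text
clock: 7.38
tcp_pos: [0.5901, -0.3293, 0.084]
orientation: [0.798, 2.418, -0.253]
contact_force: [-6.4, 3.1, 7.6]
grip_width: 0.0147
gripper_force: 98.1
```

```bash
python3 -m jog '[{"rx":0,"ry":0,"rz":0,"x":-0.11,"y":0.08,"z":0.2,"jaw":-1},{"rx":0,"ry":0,"rz":0,"x":-0.2,"y":0.15,"z":0.37,"jaw":-1},{"rx":0,"ry":0,"rz":0,"x":-0.22,"y":0.17,"z":0.41,"jaw":-1},{"rx":0,"ry":0,"rz":0,"x":-0.22,"y":0.17,"z":0.41,"jaw":-1},{"rx":0,"ry":0,"rz":0,"x":-0.1,"y":0,"z":0.7,"jaw":-1},{"rx":0,"ry":0,"rz":0,"x":0,"y":0,"z":0.5,"jaw":-1},{"rx":0,"ry":0,"rz":0,"x":0,"y":0,"z":0,"jaw":-1}]'
python3 - <<'E'
from h import *
o=get_obs();print(np.round(o["joints"],3),o["grip_width"])
c=camera_params("wrist");np.savez("w2.npz",**c,tp=o["tcp_pos"],to=o["orientation"])
a=grab_frame("wrist")[:,:,::-1];b=grab_frame("side")[:,:,::-1]
cv2.imwrite("pics/w2r.png",a)
cv2.imwrite("pics/w2.png",np.hstack([cv2.resize(a,(400,300)),cv2.resize(b[60:210,150:350],(400,300))]))
E
```

```text
clock: 8.25
tcp_pos: [0.5407, -0.296, 0.2383]
orientation: [0.799, 2.414, -0.255]
contact_force: [-0.4, -0.2, -2.4]
grip_width: 0.015
gripper_force: 98.7
[ 0.788  0.109 -0.534  2.149  0.726  0.403  0.6  ] 0.014960237537846107
```

View pics/w2.png

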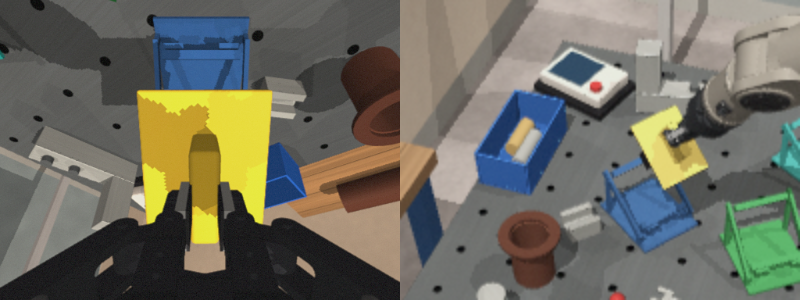

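The cover is held, with its low edge at (136,91)-(271,91) in the left panel, and the rack is left empty. Next I'll measure how it sits in the hand.

```bash
cat > hand.py <<'E'
from h import *
im=cv2.imread("pics/w2r.png");hsv=cv2.cvtColor(im,cv2.COLOR_BGR2HSV)
m=((hsv[:,:,0]>20)&(hsv[:,:,0]<35)&(hsv[:,:,1]>120)&(hsv[:,:,2]>60)).astype(np.uint8)
k,l,st,_=cv2.connectedComponentsWithStats(m);m=l==1+np.argmax(st[1:,4]);print(st[1+np.argmax(st[1:,4])])
rows=np.arange(130,230);L=[np.where(m[r])[0].min()-.5 for r in rows];Rr=[np.where(m[r])[0].max()+.5 for r in rows]
cols=np.arange(190,330,5);Tp=[np.where(m[:,c])[0].min()-.5 for c in cols]
bc=np.arange(250,272,3);Bt=[np.where(m[:,c])[0].max()+.5 for c in bc]
pl=np.polyfit(rows,L,1);pr=np.polyfit(rows,Rr,1);pt=np.polyfit(cols,Tp,1);print(pl,pr,pt,Bt)
ix=lambda p:(lambda r:(np.polyval(p,r),r))((pt[0]*p[1]+pt[1])/(1-pt[0]*p[0]))
A,B=ix(pl),ix(pr);print(A,B)
d=dict(np.load("w2.npz"));Rt=Ro.from_rotvec(d["to"]).as_matrix()
# cover in tool: cover z=-tool z, cover x=tool x (flip-symmetric); params tx,ty,tz of grip point from tcp, pitch, yaw
pts=np.array([(60,47,-23),(60,-47,-23),(-60,0,-23)])/1e3
def f(p):
    Rc=Ro.from_euler("yz",[p[3],p[4]]).as_matrix()@np.diag([1,-1,-1.])
    X=(pts@Rc.T+p[:3])@Rt.T+d["tp"];q=proj(d,X)
    X2=(np.array([(0,47,-23),(0,-47,-23)])/1e3@Rc.T+p[:3])@Rt.T+d["tp"];q2=proj(d,X2)
    ss=[A,B] if np.hypot(*(q[0]-A))<np.hypot(*(q[0]-B)) else [B,A]
    pp=[pl,pr] if ss[0] is A else [pr,pl]
    return np.r_[(q[0]-ss[0]),(q[1]-ss[1]),(q[2,1]-np.median(Bt)),q2[0,0]-np.polyval(pp[0],q2[0,1]),q2[1,0]-np.polyval(pp[1],q2[1,1])]
if __name__=="__main__":
    s=least_squares(f,[0,0,-.015,0,0]);print(np.round(s.x*1e3,1),"mm/mrad",np.round(s.fun,2))
    s=least_squares(lambda p:f(np.r_[p[0],0,p[1:]]),[0,-.015,0,0]);print(np.round(s.x*1e3,1),"ty=0",np.round(s.fun,2))
E
python3 hand.py
```

```text
[  175   114   174   198 25205]
[7.23072307e-02 1.65980852e+02] [-7.58355836e-02  3.57592487e+02] [-2.95566502e-03  1.15546798e+02] [np.float64(311.5), np.float64(311.5), np.float64(311.5), np.float64(311.5), np.float64(311.5), np.float64(311.5), np.float64(311.5), np.float64(311.5)]
(np.float64(174.29847070589207), np.float64(115.0316301358446)) (np.float64(348.90813425974494), np.float64(114.51554246031598))
[  1.2   1.  -18.3 -46.5  -1.5] mm/mrad [ 0.29 -0.05 -0.6   0.3  -0.44 -0.77  1.09]
[  1.2 -18.3 -46.5   8.3] ty=0 [-0.48 -0.91 -1.4   1.19 -0.46 -2.43 -0.59]
```

Run:
```python
from h import *
W=dict(np.load("w1.npz"))
wc=(np.array([(276,164),(433,172),(420,354),(279,348)])+.5)/1.5625-.5
loc=np.array([(60,47,0),(60,-47,0),(-60,-47,0),(-60,47,0)])/1e3
def f(p):
    R=Ro.from_euler("z",p[3]).as_matrix()@Ro.from_euler("y",-p[4]).as_matrix()
    return (proj(W,loc@R.T+p[:3])-wc).ravel()
s=least_squares(f,[.59,-.33,.07,-.63,.6]);J=s.jac;print(s.x,np.rad2deg(s.x[3:]),s.fun.round(2),"std",np.sqrt(np.diag(np.linalg.inv(J.T@J)))*.4)
# hand fit sensitivity
import hand
for pit in (0,-.0233,-.0465):
    q=least_squares(lambda p:hand.f(np.r_[p[:3],pit,p[3]]),[0,0,-.015,0]);print(pit,np.round(q.x*1e3,1),np.round(q.fun,2))
```

```text
[ 0.59320793 -0.33219119  0.07644009 -0.63809924  0.60026277] [-36.56039311  34.39252311] [-0.15 -0.48 -0.45  0.13 -0.02  0.59  0.68 -0.19] std [0.00048496 0.00027586 0.00097162 0.00315703 0.01435764]
[  175   114   174   198 25205]
[7.23072307e-02 1.65980852e+02] [-7.58355836e-02  3.57592487e+02] [-2.95566502e-03  1.15546798e+02] [np.float64(311.5), np.float64(311.5), np.float64(311.5), np.float64(311.5), np.float64(311.5), np.float64(311.5), np.float64(311.5), np.float64(311.5)]
(np.float64(174.29847070589207), np.float64(115.0316301358446)) (np.float64(348.90813425974494), np.float64(114.51554246031598))
0 [ -0.1   1.  -18.8  -1.5] [-1.23  0.72  0.93  1.07 -2.31 -0.97  1.3 ]
-0.0233 [  0.5   1.  -18.5  -1.5] [-0.46  0.32  0.16  0.68 -1.34 -0.87  1.2 ]
-0.0465 [  1.2   1.  -18.3  -1.5] [ 0.29 -0.05 -0.6   0.3  -0.44 -0.77  1.09]
```

```bash
cat >> h.py <<'E'
BOX=np.array([.5766,.2998]);BY=12.0
def place(off,z,tilt=0):
    R=tool(BY+180,tilt);print(np.round(get_obs()["joints"],3));go(np.r_[BOX-off*R[:2,0],z],R)
E
python3 -c "
from h import *
place(.092,.35)"
```

```text
[ 0.787  0.112 -0.532  2.152  0.729  0.403  0.598]
units turn [0.777 3.531 4.706] shift [ 2.13  10.244  1.922] rows>= 10.638303884553714 F [-0.6 -0.2 -1.9] clk 8.35
```

```bash
python3 -m jog '[{"rx":0.05,"ry":0.25,"rz":0.3,"x":0,"y":0.2,"z":0.5,"jaw":-1},{"rx":0.05,"ry":0.25,"rz":0.3,"x":0.1,"y":0.5,"z":0.5,"jaw":-1},{"rx":0.05,"ry":0.25,"rz":0.3,"x":0.15,"y":0.7,"z":0.5,"jaw":-1},{"rx":0.05,"ry":0.25,"rz":0.35,"x":0.15,"y":0.75,"z":0.4,"jaw":-1},{"rx":0.05,"ry":0.25,"rz":0.35,"x":0.15,"y":0.8,"z":0,"jaw":-1},{"rx":0.05,"ry":0.25,"rz":0.35,"x":0.15,"y":0.8,"z":0,"jaw":-1},{"rx":0.05,"ry":0.25,"rz":0.35,"x":0.15,"y":0.8,"z":0,"jaw":-1},{"rx":0.05,"ry":0.25,"rz":0.35,"x":0.15,"y":0.8,"z":0,"jaw":-1}]'
python3 -c "
from h import *
place(.092,.35)"
```

```text
clock: 9.35
tcp_pos: [0.5993, 0.0258, 0.347]
orientation: [0.213, 2.872, -0.14]
contact_force: [0.7, -0.6, -1.7]
grip_width: 0.0146
gripper_force: 98.6
[ 0.519  0.2   -0.882  1.706  0.382  1.132  0.951]
units turn [0.398 1.538 2.035] shift [1.122 4.886 0.051] rows>= 5.0133714221582855 F [ 0.7 -0.6 -1.7] clk 9.35
```

```bash
python3 -m jog '[{"rx":0.06,"ry":0.22,"rz":0.3,"x":0.16,"y":0.7,"z":0,"jaw":-1},{"rx":0.06,"ry":0.22,"rz":0.3,"x":0.16,"y":0.7,"z":0,"jaw":-1},{"rx":0.06,"ry":0.22,"rz":0.3,"x":0.16,"y":0.7,"z":0,"jaw":-1},{"rx":0.06,"ry":0.22,"rz":0.3,"x":0.16,"y":0.7,"z":0,"jaw":-1},{"rx":0.06,"ry":0.22,"rz":0.3,"x":0.16,"y":0.7,"z":0,"jaw":-1},{"rx":0.06,"ry":0.22,"rz":0.3,"x":0.16,"y":0.7,"z":0,"jaw":-1},{"rx":0.04,"ry":0.2,"rz":0.24,"x":0.16,"y":0.65,"z":0,"jaw":-1},{"rx":0,"ry":0,"rz":0,"x":0,"y":0,"z":0,"jaw":-1}]'
python3 - <<'E'
from h import *
place(.092,.35)
c=camera_params("wrist");np.savez("w3.npz",**c);a=grab_frame("wrist")[:,:,::-1];cv2.imwrite("pics/w3r.png",a)
cv2.imwrite("pics/w3.png",cv2.resize(a,(800,600),interpolation=cv2.INTER_CUBIC));print(proj(c,np.r_[BOX,.07]))
E
```

```text
clock: 10.35
tcp_pos: [0.666, 0.3196, 0.3444]
orientation: [-0.332, 3.123, 0.004]
contact_force: [0.4, 0.5, -2.6]
grip_width: 0.0144
gripper_force: 98.6
[-0.041  0.657 -0.924  1.13   0.508  1.573  0.936]
units turn [-0.014  0.005 -0.015] shift [ 0.009 -0.011  0.093] rows>= 0.09388005585802242 F [ 0.4  0.5 -2.6] clk 10.35
[[260.83910872  76.94498811]]
```

View pics/w3.png

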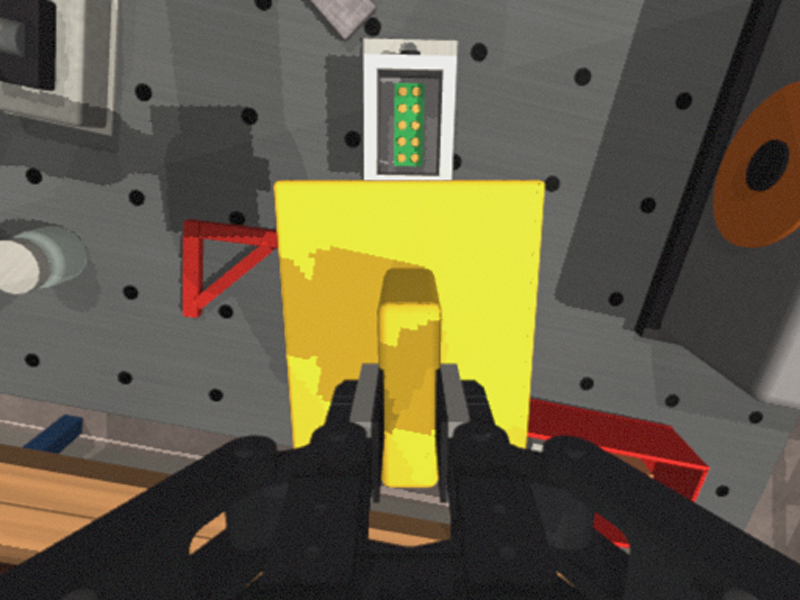

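The rim is clear above the plate edge, in 800-pixel coordinates:
- Outer corners at (363,54) and (457,54).
- Inner corners at (376,69), (443,69), (441,176) and (377,176).

The rib's near end at (410,487) hides the plate's rear edge, so my in-hand fit used the wrong bottom edge. I'll redo it.

Run:
```python
from h import *
import hand
W=dict(np.load("w3.npz"))
q=(np.array([(363,54),(457,54),(376,69),(443,69),(441,176),(377,176)])+.5)/1.5625-.5
# image right = tool y ; tool yaw 192 -> tool y = R[:,1]
l=np.array([(52,-37),(52,37),(42,-27),(42,27),(-42,27),(-42,-27)])/1e3
def f(p):
    R=tool(np.rad2deg(p[2]))
    X=np.c_[l,np.zeros(6)]@R.T+np.r_[p[:2],.07]; return (proj(W,X)-q).ravel()
s=least_squares(f,[.5766,.2998,np.deg2rad(192)]);print(s.x[:2],np.rad2deg(s.x[2]),s.fun.round(2))
# in-hand refit: bottom = rib top near end; also in w3
hand.pts[2]=np.array([-30,0,23])/1e3
q=least_squares(hand.f,[0,0,-.015,0,0]);print(np.round(q.x*1e3,1),np.round(q.fun,2))
q=least_squares(lambda p:hand.f(np.r_[p[:3],0,p[3]]),[0,0,-.015,0]);print(np.round(q.x*1e3,1),np.round(q.fun,2))
```

```text
[  175   114   174   198 25205]
[7.23072307e-02 1.65980852e+02] [-7.58355836e-02  3.57592487e+02] [-2.95566502e-03  1.15546798e+02] [np.float64(311.5), np.float64(311.5), np.float64(311.5), np.float64(311.5), np.float64(311.5), np.float64(311.5), np.float64(311.5), np.float64(311.5)]
(np.float64(174.29847070589207), np.float64(115.0316301358446)) (np.float64(348.90813425974494), np.float64(114.51554246031598))
[0.57860647 0.30156397] 191.95381355568176 [ 0.3   0.45 -0.7   0.74  0.09 -0.43  0.08 -0.22 -0.09 -0.24  0.33 -0.42]
[  0.1   1.  -16.    4.3  -1.5] [-0.05 -0.26 -0.24  0.09  0.16  0.28  0.05]
[  0.2   1.  -16.1  -1.5] [ 0.01 -0.26 -0.3   0.09  0.16  0.22  0.11]
```

```bash
cat >> h.py <<'E'
def home(dz):
    R=tool(191.95);print(np.round(get_obs()["joints"],3));go(np.r_[.5786,.3016,.083+dz]-R@np.array([.0001,.001,0]),R)
E
python3 -c "
from h import *
home(.05)"
```

```text
[-0.038  0.655 -0.923  1.131  0.508  1.573  0.936]
units turn [-0.008  0.015 -0.008] shift [-1.459 -0.283 -3.539] rows>= 3.8386558236986286 F [-0.6 -0.6 -1.5] clk 10.4
```

```bash
python3 -m jog '[{"rx":0,"ry":0,"rz":0,"x":-0.49,"y":-0.1,"z":-0.2,"jaw":-1},{"rx":0,"ry":0,"rz":0,"x":-0.49,"y":-0.1,"z":-0.5,"jaw":-1},{"rx":0,"ry":0,"rz":0,"x":-0.48,"y":-0.08,"z":-0.6,"jaw":-1},{"rx":0,"ry":0,"rz":0,"x":0,"y":0,"z":-0.75,"jaw":-1},{"rx":0,"ry":0,"rz":0,"x":0,"y":0,"z":-0.75,"jaw":-1},{"rx":0,"ry":0,"rz":0,"x":0,"y":0,"z":-0.7,"jaw":-1},{"rx":0,"ry":0,"rz":0,"x":0,"y":0,"z":0,"jaw":-1}]'
python3 - <<'E'
from h import *
home(.022)
b=grab_frame("side")[:,:,::-1];c=grab_frame("top")[:,:,::-1]
cv2.imwrite("pics/s4.png",np.hstack([cv2.resize(b[240:340,160:260],(400,400),interpolation=cv2.INTER_CUBIC),cv2.resize(c[140:240,90:190],(400,400),interpolation=cv2.INTER_CUBIC)]))
E
```

```text
clock: 11.28
tcp_pos: [0.5775, 0.2956, 0.1351]
orientation: [-0.324, 3.124, -0.003]
contact_force: [1.0, 0.4, -0.5]
grip_width: 0.0149
gripper_force: 98.6
[ 0.043  0.665 -0.906  1.637  0.571  1.125  0.764]
units turn [0.01  0.004 0.01 ] shift [ 0.024  0.084 -0.502] rows>= 0.5093702685768539 F [ 1.   0.4 -0.5] clk 11.275
```

View pics/s4.png

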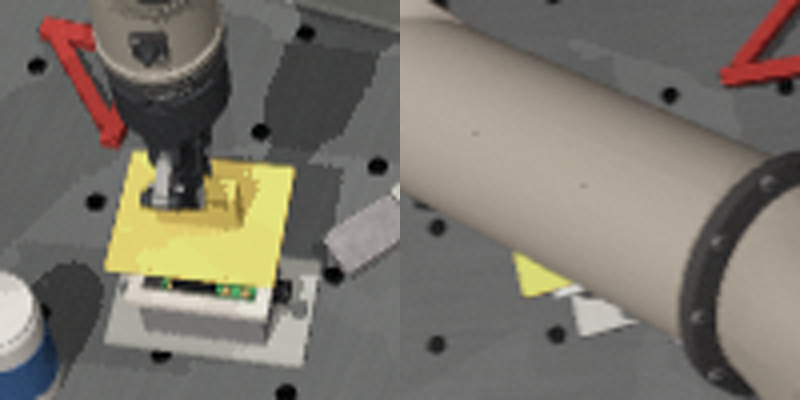

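The cover hangs level above the box in the left panel, with its front corners at (105,268) and (278,285). The arm blocks the top view. The tool is 5 mm off in y, so I'll correct that and lower to just above the rim.

```bash
python3 -m jog '[{"rx":0.01,"ry":0,"rz":0.01,"x":0.02,"y":0.08,"z":0,"jaw":-1},{"rx":0,"ry":0,"rz":0,"x":0,"y":0,"z":-0.2,"jaw":-1},{"rx":0,"ry":0,"rz":0,"x":0,"y":0,"z":-0.15,"jaw":-1},{"rx":0,"ry":0,"rz":0,"x":0,"y":0,"z":0,"jaw":-1},{"rx":0,"ry":0,"rz":0,"x":0,"y":0,"z":0,"jaw":-1}]'
python3 -c "
from h import *
home(.022)"
```

```text
clock: 12.0
tcp_pos: [0.5805, 0.3042, 0.1181]
orientation: [-0.329, 3.118, 0.008]
contact_force: [-0.5, -0.1, -2.6]
grip_width: 0.0146
gripper_force: 98.7
[ 0.026  0.689 -0.894  1.641  0.591  1.095  0.748]
units turn [-0.032  0.034 -0.009] shift [-0.026 -0.059 -0.218] rows>= 0.22784101616964114 F [-0.5 -0.1 -2.6] clk 12.0
```

```bash
python3 -m jog '[{"rx":-0.02,"ry":0.02,"rz":0,"x":-0.02,"y":-0.04,"z":-0.07,"jaw":-1},{"rx":0,"ry":0,"rz":0,"x":0,"y":0,"z":0,"jaw":-1},{"rx":0,"ry":0,"rz":0,"x":0,"y":0,"z":0,"jaw":-1}]'
python3 -c "
from h import *
home(.022)"
```

```text
clock: 12.38
tcp_pos: [0.5793, 0.3018, 0.114]
orientation: [-0.329, 3.121, 0.003]
contact_force: [0.5, -0.2, -3.1]
grip_width: 0.0146
gripper_force: 98.7
[ 0.027  0.692 -0.892  1.646  0.594  1.093  0.747]
units turn [-0.012  0.015 -0.008] shift [-0.007 -0.019 -0.149] rows>= 0.15083522199034471 F [ 0.5 -0.2 -3.1] clk 12.375
```

Now I'll descend in 3 mm steps and watch the force.

```bash
python3 -m jog '[{"rx":-0.01,"ry":0.01,"rz":0,"x":0,"y":-0.02,"z":-0.05,"jaw":-1},{"rx":0,"ry":0,"rz":0,"x":0,"y":0,"z":-0.05,"jaw":-1},{"rx":0,"ry":0,"rz":0,"x":0,"y":0,"z":-0.05,"jaw":-1},{"rx":0,"ry":0,"rz":0,"x":0,"y":0,"z":0,"jaw":-1}]'
python3 -m jog '[{"rx":0,"ry":0,"rz":0,"x":0,"y":0,"z":-0.05,"jaw":-1},{"rx":0,"ry":0,"rz":0,"x":0,"y":0,"z":-0.05,"jaw":-1},{"rx":0,"ry":0,"rz":0,"x":0,"y":0,"z":0,"jaw":-1}]'
python3 -c "
from h import *
home(.0);print(get_obs()['moment'])"
```

```text
clock: 12.88
tcp_pos: [0.5791, 0.3005, 0.1045]
orientation: [-0.329, 3.124, 0.0]
contact_force: [0.1, 1.0, -1.0]
grip_width: 0.0149
gripper_force: 98.7
clock: 13.25
tcp_pos: [0.5795, 0.3008, 0.099]
orientation: [-0.329, 3.123, 0.001]
contact_force: [-0.1, 0.4, -1.1]
grip_width: 0.0147
gripper_force: 98.9
[ 0.021  0.708 -0.881  1.656  0.608  1.073  0.737]
units turn [-0.004  0.007 -0.009] shift [-0.009 -0.003 -0.267] rows>= 0.26679940875783525 F [-0.1  0.4 -1.1] clk 13.25
[ 0.1052082  -0.08854285 -0.08076933]
```

```bash
python3 -m jog '[{"rx":0,"ry":0,"rz":0,"x":0,"y":0,"z":-0.05,"jaw":-1},{"rx":0,"ry":0,"rz":0,"x":0,"y":0,"z":-0.03,"jaw":-1},{"rx":0,"ry":0,"rz":0,"x":0,"y":0,"z":0,"jaw":-1}]'
python3 -m jog '[{"rx":0,"ry":0,"rz":0,"x":0,"y":0,"z":-0.05,"jaw":-1},{"rx":0,"ry":0,"rz":0,"x":0,"y":0,"z":-0.03,"jaw":-1},{"rx":0,"ry":0,"rz":0,"x":0,"y":0,"z":0,"jaw":-1}]'
python3 -c "
from h import *
home(.0);print(get_obs()['moment'])"
```

```text
clock: 13.62
tcp_pos: [0.58, 0.3017, 0.0957]
orientation: [-0.329, 3.121, 0.003]
contact_force: [-1.2, -1.0, 8.2]
grip_width: 0.0149
gripper_force: 100.0
clock: 14.0
tcp_pos: [0.5793, 0.3005, 0.0889]
orientation: [-0.329, 3.124, 0.001]
contact_force: [0.7, 1.2, -0.6]
grip_width: 0.0143
gripper_force: 98.9
[ 0.017  0.719 -0.873  1.662  0.618  1.058  0.73 ]
units turn [-0.003  0.004 -0.008] shift [-0.007  0.002 -0.098] rows>= 0.09829317503033992 F [ 0.7  1.2 -0.6] clk 14.0
[ 0.26372473 -0.19846321 -0.05424242]
```

```bash
python3 -m jog '[{"rx":0,"ry":0,"rz":0,"x":0,"y":0,"z":-0.05,"jaw":-1},{"rx":0,"ry":0,"rz":0,"x":0,"y":0,"z":0,"jaw":-1}]'
python3 -m jog '[{"rx":0,"ry":0,"rz":0,"x":0,"y":0,"z":-0.05,"jaw":-1},{"rx":0,"ry":0,"rz":0,"x":0,"y":0,"z":0,"jaw":-1}]'
python3 -c "
from h import *
home(.0);print(get_obs()['moment'])"
```

```text
clock: 14.25
tcp_pos: [0.5787, 0.299, 0.0848]
orientation: [0.329, -3.123, 0.004]
contact_force: [1.2, -0.6, -5.7]
grip_width: 0.0149
gripper_force: 98.4
clock: 14.5
tcp_pos: [0.5789, 0.3008, 0.083]
orientation: [-0.33, 3.124, 0.001]
contact_force: [-1.0, 0.3, -1.6]
grip_width: 0.0143
gripper_force: 98.8
[ 0.014  0.725 -0.87   1.667  0.623  1.05   0.726]
units turn [-0.003  0.001 -0.01 ] shift [ 0.    -0.002  0.   ] rows>= 0.010848684326625046 F [-1.   0.3 -1.6] clk 14.5
[-0.01144255 -0.02602398  0.00957632]
```

```bash
python3 -m jog '[{"rx":0,"ry":0,"rz":0,"x":0,"y":0,"z":-0.04,"jaw":-1},{"rx":0,"ry":0,"rz":0,"x":0,"y":0,"z":0,"jaw":-1}]'
python3 -m jog '[{"rx":0,"ry":0,"rz":0,"x":0,"y":0,"z":-0.04,"jaw":-1},{"rx":0,"ry":0,"rz":0,"x":0,"y":0,"z":0,"jaw":-1}]'
```

```text
clock: 14.75
tcp_pos: [0.5793, 0.301, 0.0815]
orientation: [-0.33, 3.123, 0.001]
contact_force: [-1.0, -1.0, 3.0]
grip_width: 0.0146
gripper_force: 99.3
clock: 15.0
tcp_pos: [0.5794, 0.301, 0.0814]
orientation: [-0.329, 3.122, -0.001]
contact_force: [-4.9, -6.0, 19.9]
grip_width: 0.0152
gripper_force: 101.4
```

```bash
python3 -m jog '[{"rx":0,"ry":0,"rz":0,"x":0,"y":0,"z":-0.03,"jaw":-1},{"rx":0,"ry":0,"rz":0,"x":0,"y":0,"z":0,"jaw":-1}]'
python3 -m jog '[{"rx":0,"ry":0,"rz":0,"x":0,"y":0,"z":0.09,"jaw":-1},{"rx":0,"ry":0,"rz":0,"x":0,"y":0,"z":0,"jaw":0.2},{"rx":0,"ry":0,"rz":0,"x":0,"y":0,"z":0,"jaw":0.2},{"rx":0,"ry":0,"rz":0,"x":0,"y":0,"z":0,"jaw":0.2},{"rx":0,"ry":0,"rz":0,"x":0,"y":0,"z":0.5,"jaw":0.2},{"rx":0,"ry":0,"rz":0,"x":0,"y":0,"z":0.8,"jaw":0.2},{"rx":0,"ry":0,"rz":0,"x":0,"y":0,"z":0.8,"jaw":0.2},{"rx":0,"ry":0,"rz":0,"x":0.3,"y":0,"z":0.5,"jaw":0.2}]'
python3 - <<'E'
from h import *
o=get_obs();c=camera_params("wrist");np.savez("w5.npz",**c)
a=grab_frame("wrist")[:,:,::-1];cv2.imwrite("pics/w5r.png",a);b=grab_frame("side")[:,:,::-1]
cv2.imwrite("pics/s5.png",np.hstack([cv2.resize(b[250:340,170:260],(400,400),interpolation=cv2.INTER_CUBIC),cv2.resize(a,(400,300))[:, :].copy() if 0 else cv2.copyMakeBorder(cv2.resize(a,(400,300)),0,100,0,0,cv2.BORDER_CONSTANT)]))
E
```

```text
clock: 15.25
tcp_pos: [0.5794, 0.3011, 0.0814]
orientation: [-0.329, 3.121, -0.002]
contact_force: [-9.8, -9.7, 30.3]
grip_width: 0.0145
gripper_force: 102.9
clock: 16.25
tcp_pos: [0.5968, 0.3019, 0.241]
orientation: [-0.332, 3.121, 0.002]
contact_force: [0.0, 1.7, -0.9]
grip_width: 0.0511
gripper_force: 0.0
```

View pics/s5.png

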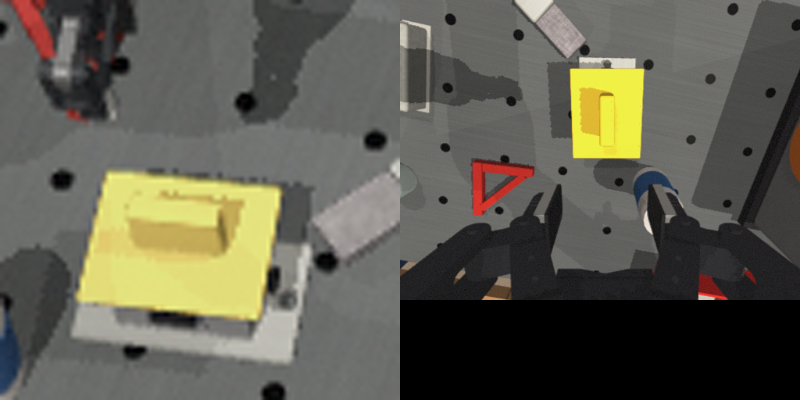

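The cover sits flat and centred on the box in both panels, and a black clip arm is visible under its near edge at (172,320). I'll check its height and level numerically and plan the lever push.

Run:
```python
from h import *
W=dict(np.load("w5.npz"));im=cv2.imread("pics/w5r.png");h=cv2.cvtColor(im,cv2.COLOR_BGR2HSV)
m=cv2.inRange(h,(22,120,100),(34,255,255));m[:60]=0;m[230:]=0
c=max(cv2.findContours(m,0,1)[0],key=cv2.contourArea);q=cv2.approxPolyDP(c,6,True)[:,0].astype(float);print(q.tolist())
s4=np.array([(105,172),(281,187),(260,320),(76,300)])*90/400+[170,250]-.39
R0=tool(191.95);l=np.array([(60,47,0),(60,-47,0),(-60,-47,0),(-60,47,0)])/1e3
def X(p): return l@(Ro.from_rotvec(p[3:]).as_matrix()@Ro.from_euler("z",11.95,True).as_matrix()).T+p[:3]
p0=np.r_[.5786,.3016,.076,0,0,0]
def near(c,p,q):return np.array([min(P-q,key=np.linalg.norm) for P in proj(c,X(p))]).ravel()
f=lambda p:np.r_[near(W,p,q),near(S,p,s4)]
s=least_squares(f,p0);print(s.x[:3],"tilt deg",np.rad2deg(s.x[3:]),s.fun.round(1))
go([.47,-.026,.25],R0)
```

```text
[[219.0, 87.0], [221.0, 201.0], [306.0, 202.0], [311.0, 88.0]]
[0.58000941 0.30131638 0.07017679] tilt deg [ 0.25926057 -1.0002032  -0.24202049] [ 0.1 -0.4  0.  -0.1 -0.9  0.   0.5 -0.1 -0.6 -0.2 -0.1 -0.3 -0.1  0.9
 -0.8  0.3]
units turn [-0.022  0.038  0.003] shift [-2.171 -5.459  0.135] rows>= 5.876296726031342 F [0.6 0.  0.2] clk 16.35
```

The cover is level and home within measurement error. Now the lever.

```bash
python3 -m jog '[{"rx":0,"ry":0,"rz":0,"x":-0.27,"y":-0.6,"z":0.1,"jaw":-1},{"rx":0,"ry":0,"rz":0,"x":-0.27,"y":-0.7,"z":0,"jaw":-1},{"rx":0,"ry":0,"rz":0,"x":-0.27,"y":-0.7,"z":0,"jaw":-1},{"rx":0,"ry":0,"rz":0,"x":-0.27,"y":-0.7,"z":0,"jaw":-1},{"rx":0,"ry":0,"rz":0,"x":-0.27,"y":-0.7,"z":0,"jaw":-1},{"rx":0,"ry":0,"rz":0,"x":-0.27,"y":-0.7,"z":0,"jaw":-1},{"rx":0,"ry":0,"rz":0,"x":-0.27,"y":-0.7,"z":0,"jaw":-1},{"rx":0,"ry":0,"rz":0,"x":-0.27,"y":-0.66,"z":0,"jaw":-1}]'
python3 - <<'E'
from h import *
print(np.round(get_obs()["joints"],3));go([.475,-.026,.12],tool(191.95))
E
```

```text
clock: 17.35
tcp_pos: [0.4662, -0.0285, 0.243]
orientation: [0.329, -3.124, -0.001]
contact_force: [0.7, -0.3, 0.1]
grip_width: -0.0001
gripper_force: 0.0
[ 0.894  0.226 -1.083  1.927  0.221  1.118  1.505]
units turn [-0.003 -0.004 -0.006] shift [ 0.147  0.042 -2.05 ] rows>= 2.0561092560218297 F [ 0.7 -0.3  0.1] clk 17.35
```

```bash
python3 -m jog '[{"rx":0,"ry":0,"rz":0,"x":0,"y":0.04,"z":-0.5,"jaw":-1},{"rx":0,"ry":0,"rz":0,"x":0,"y":0,"z":-0.6,"jaw":-1},{"rx":0,"ry":0,"rz":0,"x":0,"y":0,"z":-0.6,"jaw":-1},{"rx":0,"ry":0,"rz":0,"x":0,"y":0,"z":-0.35,"jaw":-1},{"rx":0,"ry":0,"rz":0,"x":0,"y":0,"z":0,"jaw":-1},{"rx":0,"ry":0,"rz":0,"x":0.3,"y":0,"z":0,"jaw":-1},{"rx":0,"ry":0,"rz":0,"x":0.3,"y":0,"z":0,"jaw":-1},{"rx":0,"ry":0,"rz":0,"x":0,"y":0,"z":0,"jaw":-1}]'
```

```text
clock: 18.35
tcp_pos: [0.5049, -0.0242, 0.1219]
orientation: [-0.329, 3.122, 0.002]
contact_force: [-0.6, 0.6, -0.5]
grip_width: 0.0
gripper_force: 0.0
```

```bash
python3 -m jog '[{"rx":0,"ry":0,"rz":0,"x":0.25,"y":0,"z":0,"jaw":-1},{"rx":0,"ry":0,"rz":0,"x":0.25,"y":0,"z":0,"jaw":-1},{"rx":0,"ry":0,"rz":0,"x":0.25,"y":0,"z":0,"jaw":-1},{"rx":0,"ry":0,"rz":0,"x":0.25,"y":0,"z":0,"jaw":-1},{"rx":0,"ry":0,"rz":0,"x":0.25,"y":0,"z":0,"jaw":-1},{"rx":0,"ry":0,"rz":0,"x":0,"y":0,"z":0,"jaw":-1}]'
python3 -m jog '[{"rx":0,"ry":0,"rz":0,"x":0.08,"y":0,"z":0,"jaw":-1},{"rx":0,"ry":0,"rz":0,"x":0.08,"y":0,"z":0,"jaw":-1},{"rx":0,"ry":0,"rz":0,"x":0,"y":0,"z":0,"jaw":-1}]'
```

```text
clock: 19.1
tcp_pos: [0.5798, -0.0243, 0.121]
orientation: [-0.329, 3.123, 0.002]
contact_force: [0.5, -0.7, 0.0]
grip_width: 0.0004
gripper_force: 0.0
clock: 19.48
tcp_pos: [0.5885, -0.0247, 0.1212]
orientation: [-0.329, 3.123, 0.0]
contact_force: [0.6, 0.7, 0.0]
grip_width: 0.0002
gripper_force: 0.0
```

```bash
python3 -m jog '[{"rx":0,"ry":0,"rz":0,"x":0.08,"y":0,"z":0,"jaw":-1},{"rx":0,"ry":0,"rz":0,"x":0,"y":0,"z":0,"jaw":-1}]'
python3 -m jog '[{"rx":0,"ry":0,"rz":0,"x":0.06,"y":0,"z":0,"jaw":-1},{"rx":0,"ry":0,"rz":0,"x":0,"y":0,"z":0,"jaw":-1}]'
python3 -m jog '[{"rx":0,"ry":0,"rz":0,"x":0.04,"y":0,"z":0,"jaw":-1},{"rx":0,"ry":0,"rz":0,"x":0,"y":0,"z":0,"jaw":-1}]'
```

```text
clock: 19.73
tcp_pos: [0.5934, -0.0247, 0.1212]
orientation: [-0.329, 3.123, 0.0]
contact_force: [-1.1, -0.0, -0.3]
grip_width: -0.0
gripper_force: 0.0
clock: 19.98
tcp_pos: [0.597, -0.0246, 0.1211]
orientation: [-0.329, 3.123, 0.001]
contact_force: [-0.1, -0.1, 0.4]
grip_width: 0.0001
gripper_force: 0.0
clock: 20.23
tcp_pos: [0.5992, -0.0246, 0.1211]
orientation: [-0.329, 3.123, 0.001]
contact_force: [-1.0, -0.6, 0.1]
grip_width: -0.0
gripper_force: 0.0
```

```bash
python3 -m jog '[{"rx":0,"ry":0,"rz":0,"x":0.05,"y":0,"z":0,"jaw":-1},{"rx":0,"ry":0,"rz":0,"x":0,"y":0,"z":0,"jaw":-1}]'
python3 - <<'E'
from h import *
b=grab_frame("side")[:,:,::-1]
cv2.imwrite("pics/s6.png",cv2.resize(b[180:260,210:310],(800,600),interpolation=cv2.INTER_CUBIC))
E
```

```text
clock: 20.48
tcp_pos: [0.6023, -0.0246, 0.1211]
orientation: [-0.329, 3.123, 0.001]
contact_force: [0.8, -0.3, -0.1]
grip_width: 0.0001
gripper_force: 0.0
```

View pics/s6.png

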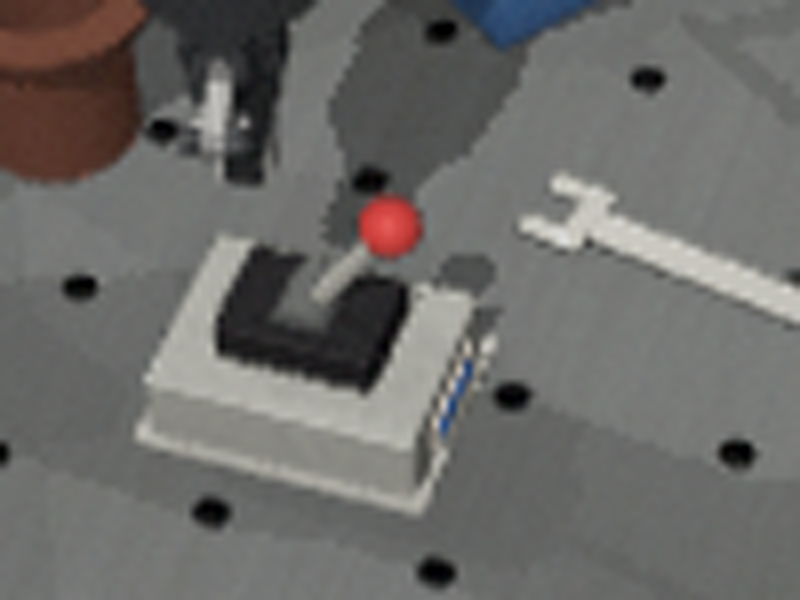

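Run:
```python
from h import *
o=get_obs();print(proj(S,o["tcp_pos"]),proj(T,o["tcp_pos"]))
a=px((649,155),(528,0),(208,155));b=px((676,381),(528,300),(222,190));print(a,b)
b2=np.array([390/8+210,228/7.5+180]);print(b2)
s=least_squares(lambda X:np.r_[(proj(T,X)-a).ravel(),(proj(S,X)-b).ravel()],[.6,0,.13]);print(s.x,s.fun)
print(atz(T,*a,.137),atz(S,*b,.137))
```

```text
[[241.12132692 208.56961947]] [[236.38657133 175.59993498]]
[237.875 193.375] [258.625 209.875]
[258.75 210.4 ]
[ 0.54211552 -0.02561441  0.13718469] [ 0.01033933  0.05999885 -0.06135858 -0.01940914]
[ 0.54234177 -0.02559106  0.137     ] [ 0.54195494 -0.02573663  0.137     ]
```

The ball at (390,228) is still in its off position, while the fingers are past it at (245,180). I'll triangulate the ball again with all three cameras.

Run:
```python
from h import *
for nme in("side","top","wrist"):
    c=camera_params(nme);im=grab_frame(nme);h=cv2.cvtColor(im,cv2.COLOR_RGB2HSV)
    cv2.imwrite(f"pics/z_{nme}.png",im[:,:,::-1])
    m=((h[:,:,0]<6)|(h[:,:,0]>174))&(h[:,:,1]>140)&(h[:,:,2]>80)
    k,l,st,ce=cv2.connectedComponentsWithStats(m.astype(np.uint8))
    for i in range(1,k):
        if st[i,4]>12: print(nme,st[i],ce[i].round(1),"world@.137",atz(c,*ce[i],.137).round(3))
```

```text
side [255 206   8   8  47] [258.2 209.6] world@.137 [ 0.544 -0.026  0.137]
side [   0  236   48   96 2622] [ 17.  274.8] world@.137 [1.131 0.422 0.137]
side [170 245  30  32 392] [185.4 257.4] world@.137 [0.689 0.212 0.137]
side [  31  316   82   68 2386] [ 75.7 350.7] world@.137 [0.841 0.564 0.137]
top [  76    0   85   49 3743] [118.   22.4] world@.137 [1.161 0.333 0.137]
top [  27   94   70   44 1854] [ 62.3 115.5] world@.137 [0.84  0.511 0.137]
top [400 109   7   6  35] [403.2 111.6] world@.137 [ 0.763 -0.568  0.137]
top [170 130  30  32 357] [187.  148.3] world@.137 [0.698 0.122 0.137]
top [234 190   9   8  58] [237.8 193.2] world@.137 [ 0.543 -0.025  0.137]
wrist [ 258   98   55   55 2374] [285.4 124.9] world@.137 [ 0.544 -0.025  0.137]
wrist [399 304  62  27 782] [436.6 316.2] world@.137 [0.631 0.083 0.137]
wrist [357 327  16  18 176] [364.6 335.3] world@.137 [0.652 0.047 0.137]
wrist [378 347   6   6  24] [381.1 349.4] world@.137 [0.659 0.06  0.137]
```

Run:
```python
from h import *
w,s,t=[cv2.imread(f"pics/z_{k}.png") for k in("wrist","side","top")]
r=lambda a,W,H:cv2.resize(a,(W,H),interpolation=cv2.INTER_CUBIC)
cv2.imwrite("pics/z.png",np.vstack([r(w[20:384,100:460],800,360)[:, :],np.hstack([r(s[160:250,200:320],400,240),r(t[130:220,190:310],400,240)])]))
```

```text
(no output)
```

View pics/z.png

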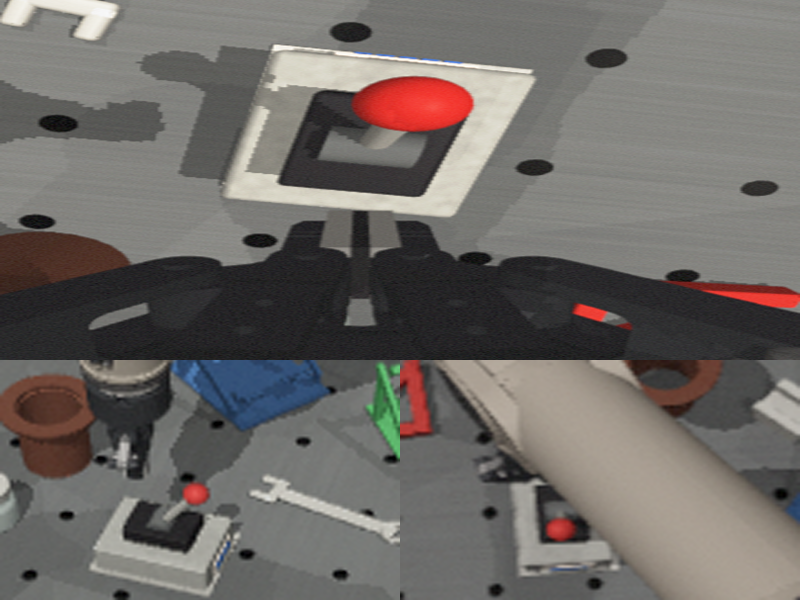

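The picture shows the lever at off and the shut fingertips beyond the far end of the isolator at about (360,212), with no force felt. I'll lift over, come down in front again, and push in small steps while tracking the ball by code.

```bash
python3 -m jog '[{"rx":0,"ry":0,"rz":0,"x":0,"y":0,"z":0.7,"jaw":-1},{"rx":0,"ry":0,"rz":0,"x":0,"y":0,"z":0.7,"jaw":-1},{"rx":0,"ry":0,"rz":0,"x":-0.65,"y":0,"z":0,"jaw":-1},{"rx":0,"ry":0,"rz":0,"x":-0.65,"y":0,"z":0,"jaw":-1},{"rx":0,"ry":0,"rz":0,"x":-0.65,"y":0,"z":0,"jaw":-1},{"rx":0,"ry":0,"rz":0,"x":0,"y":0,"z":-0.7,"jaw":-1},{"rx":0,"ry":0,"rz":0,"x":0,"y":0,"z":-0.7,"jaw":-1},{"rx":0,"ry":0,"rz":0,"x":0,"y":0,"z":0,"jaw":-1}]'
cat > ball.py <<'E'
from h import *
for nme in("side","wrist"):
    c=camera_params(nme);im=grab_frame(nme);h=cv2.cvtColor(im,cv2.COLOR_RGB2HSV)
    m=((h[:,:,0]<6)|(h[:,:,0]>174))&(h[:,:,1]>140)&(h[:,:,2]>80)
    k,l,st,ce=cv2.connectedComponentsWithStats(m.astype(np.uint8))
    for i in range(1,k):
        p=atz(c,*ce[i],.14)
        if st[i,4]>12 and abs(p[1]+.025)<.05: print(nme,st[i,4],ce[i].round(1),p.round(3))
print(get_obs()["tcp_pos"].round(4),get_obs()["moment"].round(2))
E
python3 ball.py
python3 -m jog '[{"rx":0,"ry":0,"rz":0,"x":0.2,"y":0,"z":0,"jaw":-1},{"rx":0,"ry":0,"rz":0,"x":0.2,"y":0,"z":0,"jaw":-1},{"rx":0,"ry":0,"rz":0,"x":0,"y":0,"z":0,"jaw":-1}]'; python3 ball.py
```

```text
clock: 21.68
tcp_pos: [0.4827, -0.0248, 0.1191]
orientation: [0.33, -3.12, -0.002]
contact_force: [0.3, -0.7, 0.8]
grip_width: -0.0001
gripper_force: 0.0
side 44 [258.2 209.9] [ 0.542 -0.023  0.14 ]
wrist 77 [257.7 331.9] [ 0.542 -0.014  0.14 ]
[ 0.4856 -0.0241  0.1221] [-0.02 -0.03 -0.03]
clock: 22.15
tcp_pos: [0.5109, -0.0244, 0.1218]
orientation: [-0.328, 3.122, 0.001]
contact_force: [-0.7, -0.1, 0.2]
grip_width: 0.0002
gripper_force: 0.0
side 45 [258.3 209.8] [ 0.542 -0.023  0.14 ]
[ 0.5093 -0.0244  0.1213] [ 0.01 -0.05  0.04]
```

```bash
for i in 1; do python3 -m jog '[{"rx":0,"ry":0,"rz":0,"x":0.2,"y":0,"z":0,"jaw":-1},{"rx":0,"ry":0,"rz":0,"x":0,"y":0,"z":0,"jaw":-1}]'|grep force; done; python3 ball.py
python3 -m jog '[{"rx":0,"ry":0,"rz":0,"x":0.2,"y":0,"z":0,"jaw":-1},{"rx":0,"ry":0,"rz":0,"x":0,"y":0,"z":0,"jaw":-1}]'|grep force;  python3 ball.py
python3 -m jog '[{"rx":0,"ry":0,"rz":0,"x":0.2,"y":0,"z":0,"jaw":-1},{"rx":0,"ry":0,"rz":0,"x":0,"y":0,"z":0,"jaw":-1}]'|grep force;  python3 ball.py
```

```text
contact_force: [0.5, -0.1, 0.4]
gripper_force: 0.0
side 39 [257.8 210. ] [ 0.543 -0.022  0.14 ]
[ 0.5211 -0.0245  0.121 ] [ 0.04  0.01 -0.02]
contact_force: [0.3, -0.8, -0.0]
gripper_force: 0.0
side 31 [257.8 210.6] [ 0.543 -0.02   0.14 ]
wrist 155 [246.7 235.6] [ 0.535 -0.032  0.14 ]
[ 0.5332 -0.0245  0.121 ] [-0.01  0.05  0.04]
contact_force: [0.0, -0.2, 1.0]
gripper_force: 0.0
side 32 [258.1 210.7] [ 0.542 -0.02   0.14 ]
wrist 1144 [260.1 224.8] [ 0.539 -0.026  0.14 ]
[ 0.5452 -0.0245  0.1211] [ 0.01 -0.03 -0.02]
```

```bash
python3 -m jog '[{"rx":0,"ry":0,"rz":0,"x":-0.4,"y":0,"z":0,"jaw":-1},{"rx":0,"ry":0,"rz":0,"x":-0.4,"y":0,"z":0,"jaw":-1},{"rx":0,"ry":0,"rz":0,"x":0,"y":0,"z":-0.4,"jaw":-1},{"rx":0,"ry":0,"rz":0,"x":0.3,"y":0,"z":0,"jaw":-1},{"rx":0,"ry":0,"rz":0,"x":0.3,"y":0,"z":0,"jaw":-1},{"rx":0,"ry":0,"rz":0,"x":0,"y":0,"z":0,"jaw":-1}]'; python3 ball.py
python3 -m jog '[{"rx":0,"ry":0,"rz":0,"x":0.2,"y":0,"z":0,"jaw":-1},{"rx":0,"ry":0,"rz":0,"x":0.1,"y":0,"z":0,"jaw":-1},{"rx":0,"ry":0,"rz":0,"x":0,"y":0,"z":0,"jaw":-1}]'; python3 ball.py
```

```text
clock: 24.05
tcp_pos: [0.5337, -0.0244, 0.0971]
orientation: [-0.329, 3.123, 0.001]
contact_force: [-0.3, 0.6, 0.7]
grip_width: -0.0001
gripper_force: 0.0
side 33 [252.4 207.1] [ 0.564 -0.028  0.14 ]
wrist 283 [261.3 333.6] [ 0.572 -0.016  0.14 ]
[ 0.5324 -0.0244  0.097 ] [0.01 0.03 0.06]
clock: 24.52
tcp_pos: [0.5517, -0.0245, 0.0972]
orientation: [-0.329, 3.123, 0.001]
contact_force: [-1.1, 0.4, -0.1]
grip_width: 0.0001
gripper_force: 0.0
side 29 [247.1 205.1] [ 0.583 -0.03   0.14 ]
wrist 318 [261.4 334.8] [ 0.591 -0.016  0.14 ]
[ 0.5511 -0.0245  0.0971] [ 0.02  0.04 -0.01]
```

Lower down, the lever moves with the fingers. I'll keep going to the stop.

```bash
python3 -m jog '[{"rx":0,"ry":0,"rz":0,"x":0.2,"y":0,"z":0,"jaw":-1},{"rx":0,"ry":0,"rz":0,"x":0.2,"y":0,"z":0,"jaw":-1},{"rx":0,"ry":0,"rz":0,"x":0,"y":0,"z":0,"jaw":-1}]'|grep -v grip; python3 ball.py
python3 -m jog '[{"rx":0,"ry":0,"rz":0,"x":0.1,"y":0,"z":0,"jaw":-1},{"rx":0,"ry":0,"rz":0,"x":0,"y":0,"z":0,"jaw":-1}]'|grep -v grip
python3 -m jog '[{"rx":0,"ry":0,"rz":0,"x":0.07,"y":0,"z":0,"jaw":-1},{"rx":0,"ry":0,"rz":0,"x":0,"y":0,"z":0,"jaw":-1}]'|grep -v grip;python3 ball.py
```

```text
clock: 25.0
tcp_pos: [0.5765, -0.0244, 0.0971]
orientation: [-0.329, 3.122, 0.001]
contact_force: [-0.1, -0.7, -0.3]
side 23 [239.7 203.6] [ 0.608 -0.029  0.14 ]
wrist 267 [261.3 333. ] [ 0.614 -0.016  0.14 ]
[ 0.5753 -0.0244  0.097 ] [-0.05 -0.    0.03]
clock: 25.35
tcp_pos: [0.5814, -0.0246, 0.0971]
orientation: [-0.329, 3.123, 0.001]
contact_force: [-0.4, -0.1, 0.4]
clock: 25.6
tcp_pos: [0.5856, -0.0247, 0.0971]
orientation: [-0.329, 3.123, 0.0]
contact_force: [0.2, 0.5, 0.0]
side 22 [237. 204.] [ 0.615 -0.024  0.14 ]
wrist 173 [261.3 329.3] [ 0.622 -0.017  0.14 ]
[ 0.5855 -0.0246  0.0972] [-0.02 -0.03  0.05]
```

Nearly over; now in small steps until the stop is felt.

```bash
python3 -m jog '[{"rx":0,"ry":0,"rz":0,"x":0.03,"y":0,"z":0,"jaw":-1},{"rx":0,"ry":0,"rz":0,"x":0,"y":0,"z":0,"jaw":-1}]'|grep -v grip
python3 -m jog '[{"rx":0,"ry":0,"rz":0,"x":0.03,"y":0,"z":0,"jaw":-1},{"rx":0,"ry":0,"rz":0,"x":0,"y":0,"z":0,"jaw":-1}]'|grep -v grip
python3 ball.py
```

```text
clock: 25.95
tcp_pos: [0.5871, -0.0246, 0.0971]
orientation: [-0.329, 3.123, 0.0]
contact_force: [0.3, -0.2, -0.3]
clock: 26.2
tcp_pos: [0.589, -0.0247, 0.0971]
orientation: [-0.329, 3.123, 0.0]
contact_force: [-0.7, 0.5, -0.7]
side 19 [236.  204.4] [ 0.618 -0.022  0.14 ]
wrist 146 [261.3 328.2] [ 0.625 -0.017  0.14 ]
[ 0.589  -0.0246  0.0971] [ 0.03  0.16 -0.02]
```

```bash
python3 -m jog '[{"rx":0,"ry":0,"rz":0,"x":0.03,"y":0,"z":0,"jaw":-1},{"rx":0,"ry":0,"rz":0,"x":0,"y":0,"z":0,"jaw":-1}]'|grep -v grip
python3 -m jog '[{"rx":0,"ry":0,"rz":0,"x":0.03,"y":0,"z":0,"jaw":-1},{"rx":0,"ry":0,"rz":0,"x":0,"y":0,"z":0,"jaw":-1}]'|grep -v grip
python3 ball.py
```

```text
clock: 26.55
tcp_pos: [0.5908, -0.0246, 0.0971]
orientation: [-0.329, 3.123, 0.0]
contact_force: [-1.2, 0.4, -0.5]
clock: 26.8
tcp_pos: [0.5927, -0.0246, 0.0971]
orientation: [-0.329, 3.123, 0.0]
contact_force: [0.0, -1.0, -0.1]
side 22 [235.2 204.6] [ 0.62 -0.02  0.14]
wrist 112 [261.2 326.7] [ 0.628 -0.017  0.14 ]
[ 0.5927 -0.0246  0.0972] [-0.03  0.15 -0.03]
```

```bash
python3 -m jog '[{"rx":0,"ry":0,"rz":0,"x":0.03,"y":0,"z":0,"jaw":-1},{"rx":0,"ry":0,"rz":0,"x":0,"y":0,"z":0,"jaw":-1}]'|grep -v grip
python3 -m jog '[{"rx":0,"ry":0,"rz":0,"x":0.03,"y":0,"z":0,"jaw":-1},{"rx":0,"ry":0,"rz":0,"x":0,"y":0,"z":0,"jaw":-1}]'|grep -v grip
python3 -m jog '[{"rx":0,"ry":0,"rz":0,"x":0.02,"y":0,"z":0,"jaw":-1},{"rx":0,"ry":0,"rz":0,"x":0,"y":0,"z":0,"jaw":-1}]'|grep -v grip
python3 ball.py
```

```text
clock: 27.15
tcp_pos: [0.5944, -0.0246, 0.0971]
orientation: [-0.329, 3.123, 0.001]
contact_force: [-0.1, 0.4, -0.3]
clock: 27.4
tcp_pos: [0.5946, -0.0246, 0.0969]
orientation: [0.33, -3.122, 0.0]
contact_force: [-5.2, -0.3, 2.3]
clock: 27.65
tcp_pos: [0.5947, -0.0246, 0.0967]
orientation: [0.329, -3.12, 0.001]
contact_force: [-9.3, -0.9, 5.4]
side 19 [234.7 205.1] [ 0.621 -0.018  0.14 ]
wrist 93 [261.2 326. ] [ 0.629 -0.017  0.14 ]
[ 0.5947 -0.0246  0.0968] [-0.1   1.91 -0.05]
```

The stop is felt at 9 N. I'll back off towards the robot first (clear of the ball), then lift, and check with the ball tracker.

```bash
python3 -m jog '[{"rx":0,"ry":0,"rz":0,"x":-0.3,"y":0,"z":0,"jaw":-1},{"rx":0,"ry":0,"rz":0,"x":-0.7,"y":0,"z":0,"jaw":-1},{"rx":0,"ry":0,"rz":0,"x":-0.7,"y":0,"z":0.3,"jaw":-1},{"rx":0,"ry":0,"rz":0,"x":0,"y":0,"z":0.7,"jaw":-1},{"rx":0,"ry":0,"rz":0,"x":0,"y":0,"z":0.7,"jaw":-1},{"rx":0,"ry":0,"rz":0,"x":0,"y":0,"z":0.5,"jaw":-1},{"rx":0,"ry":0,"rz":0,"x":0,"y":0,"z":0,"jaw":-1},{"rx":0,"ry":0,"rz":0,"x":0,"y":0,"z":0,"jaw":-1}]'; python3 ball.py
python3 - <<'E'
from h import *
q=[]
for nme,lo in(("side",(200,240)),):
    im=grab_frame(nme);h=cv2.cvtColor(im,cv2.COLOR_RGB2HSV);m=cv2.inRange(h,(22,110,100),(34,255,255));m[:250]=0
    c=max(cv2.findContours(m,0,1)[0],key=cv2.contourArea);print("cover",(cv2.approxPolyDP(c,4,True)[:,0]).tolist())
    print("before",(np.array([(105,172),(281,187),(260,320),(76,300)])*90/400+[170,250]).round().tolist())
E
```

```text
clock: 28.75
tcp_pos: [0.4952, -0.0248, 0.2287]
orientation: [-0.329, 3.123, -0.0]
contact_force: [-0.5, -0.9, -1.6]
grip_width: -0.0001
gripper_force: 0.0
side 45 [236.2 204.2] [ 0.617 -0.023  0.14 ]
[ 0.4947 -0.0247  0.2281] [ 0.04  0.   -0.02]
cover [[194, 289], [187, 316], [228, 320], [232, 292]]
before [[194.0, 289.0], [233.0, 292.0], [228.0, 322.0], [187.0, 318.0]]
```

```bash
python3 -c "
from bench import r
print(r.hand_in())"
```

```text
the job is handed in; nothing more can be done
None
```

The yellow cover is pressed down to a hard stop on the grey terminal box, after the force dropped as the clips snapped in; the lever was then pushed to its on stop. The job was handed in at about 29 s, but the hand-in gave no verdict.

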